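# Change over the parts dryer

### The arm

A 6-joint arm with a two-finger parallel gripper is mounted at the origin on the work surface. World frame = base frame: x ahead of the robot, y to its left, z up, the work surface at z = 0. Lengths are in m, angles in degrees, forces in N, time in s.
With the tool pointing down it reaches from about 0.325 to 0.775 m from the base axis. Payload 5.5 kg.
Tool frame: the origin (TCP) lies at the very end of the fingers, on their centre line; the grasp point (between the pads) lies 19 mm behind it; z points along the fingers, y is the line along which they close (so a half turn about z gives the same grasp; the last joint's range is limited). The gripper opens to 85 mm and grips with 20 to 120 N. Pads are 22 mm wide; open, the fingers measure 114 mm over their backs; the gripper's body (76 mm by 85 mm) begins 54 mm behind the grasp point. The pads swing forward as they close: fully open they stand 13 mm farther back than shut.
Start: joints at [67.111, 5.22, 70.514, -0, 104.267, -3.249], TCP at [0.202, 0.565, 0.195] pointing down, gripper open.
Joint ranges: [-164.24, 164.24], [-49.07, 125.15], [9.68, 141.18], [-86.29, 266.29], [3.28, 154.24], [-151.56, 151.56]. Speed limits (degrees/s): [147.25, 147.25, 172.46, 180, 180, 180].

### API

Orientations are given as [roll, pitch, yaw] about the fixed x, y, z axes, in that order (R = Rz(yaw) Ry(pitch) Rx(roll)).
In Python, from station import arm gives the robot as it stands.
- The arm moves only by the shell command python3 -m handwheel 'ROWS' [FORCE]. ROWS is JSON, a list of rows, each a list of 7 numbers: the turn, a rotation vector about the world's x, y, z in degrees, then the shift along the world's x, y, z in mm, then the opening, from 0 (shut) to 1 (fully open). In form: [[ax, ay, az, x, y, z, gripper], ...]. A call has 1 to 20 rows; each row shifts and turns the commanded pose from where the row before left it; what a row does not reach is not made up. A row lasts 1/10 s, in which the tool goes at most 50 mm and 8.59 degrees, less where a joint would pass 70% of its speed; a pose out of reach is approached as far as the arm can. A call with a gripper value outside its range is refused whole. The fingers move at their own pace and stop on an object; FORCE is the grip in N (left out, the last holds). Time passes only in rows, so rows that do not move let the fingers close. It gives the time, the measured TCP pose, the force, the opening and the grip force at its end, in the units of the state.
- arm.get_obs(): the state, without advancing time (a new reading comes with each control period).
- arm.capture(name): name is "scene" or "top" or "wrist"; returns the picture (384x512x3 uint8, red, green, blue); there is no depth.
- arm.camera_info(name): a dict with "fx", "fy", "cx", "cy" (pixels), "R" (3x3) and "t" (3): a world point X has camera coordinates R X + t; the wrist camera has in their place "hand_eye" (4x4, takes a point from camera to tool coordinates, whose origin is the TCP and whose axes are the flange's). Camera axes: x right, y down, z forward; pixel columns grow to the right and rows downward; lengths in m; the calibration is good to about 2 mm. A picture is of the moment at which its call begins: read the wrist's pose just before it. camera_info takes no time and is no camera call.
- arm.job_done(): hands the job in; it is judged then, once.
The state is a dict: "time_s": time; "joint_pos": joint angles; "joint_vel": joint speeds; "joint_torque": joint torques, N m; "eef_pos": TCP position; "eef_rot": TCP orientation; "contact_force": force on the tool from outside, world axes, zero at the start; "ft_torque": the same for the moment, N m; "width": finger opening in m; "finger_force": force on a finger pad.
Only numpy, scipy, OpenCV 4.12 (cv2) and the standard library are available. Lean on these libraries where they do the work, as an engineer would, in place of code of your own. Each camera call takes 0.05 s, during which the arm holds its last target. There are 200 camera calls.

### The job

Change over the bench dryer: wind the handwheel until the carriage comes fully out against its bumper, lift every carousel ring out by its rim and hang it over the bar of the tall J-hook, and stand every washed adapter upright in the carriage's tray. Only when all of that is done, wind the carriage fully home into the hood again. Leave the tube rack, the jar and the carton where they are.

Things in the scene. Friction and masses are not known exactly. Their poses are not given: they have to be found in the camera images.
- wheel (a joint): angle of the black handwheel on the gearbox at the open end of the dryer's track, rad; vertical axis, positive = counterclockwise seen from above, which drives the carriage out. 0 = carriage fully home in the hood, 22.0 = carriage fully out against the rubber bumper (both are hard stops); it starts between 0 and 0.5. Turns easily (1 to 3 N at the handle), stays where left.
- carriage (a joint): travel of the carriage, m: 0 = fully home in the hood, 0.280 = fully out against the bumper. Geared to the handwheel, 80 mm per turn (0.01273 m per rad); 3.5 turns in all.
- wheel_axis (a point): point on the handwheel's vertical axis at the height to grip the handle, 91 mm above the bench. Its y axis runs along the track, from the gearbox towards the hood, as do those of all the dryer's parts. The wheel's top surface is 69 mm above the bench, its radius 57 mm; the grey gearbox below it is 90 x 120 mm.
- handle (a point): grip point of the handwheel's upright handle, a freely spinning black peg of 16 mm diameter and 38 mm height (69 to 107 mm above the bench), 52 mm from the wheel's axis; the point is 91 mm above the bench.
- tray (a point): centre of the floor of the carriage's loading tray, 24 mm above the bench; x across, y along the track towards the hood. The tray is 160 mm (x) by 64 mm (y) inside, walls 12 mm high and 5 mm thick; three adapters fit side by side in x, e.g. at -52, 0 and +52 mm.
- slots (a point): centre of the carriage's middle ring slot, 24 mm above the bench, 128 mm from tray along +y; same axes. The other slots are 58 mm to either side in y. Each: two low bars for the ring to stand on, and white guide plates 50 mm tall, at 37 to 63 mm either side in x, 13 mm apart for the 10 mm ring, which may lean up to 7 mm at its top.
- hood_mouth (a point): middle of the upper edge of the hood's mouth, 170 mm above the bench. The hood is 236 mm wide in x and runs 400 mm from here along +y; with the carriage out the nearest ring slot is 72 mm clear of it.
- hook: stand with one long steel J-hook. Origin under the upright post, on the bench; base plate 150 x 110 x 12 mm. From the post's top, 230 mm above the bench, a level bar of 10 mm diameter runs 175 mm along the body's +y axis and ends in an upturned tip, 257 mm high at 187 mm from the post. All rings fit on it, one behind another. A ring hanging on it has its centre 195 mm above the bench.
- tube_rack: white rack with capped clear tubes, 50 x 110 x 78 mm, a bystander. Origin under its centre.
- jar: small jar, 60 mm diameter, 85 mm tall, a bystander. Origin under its centre.
- carton: cardboard carton, 70 x 110 x 50 mm, a bystander. Origin under its centre.
- ring1: flat grey plastic sample-carousel ring with twelve dark tube holes: 120 mm outer and 80 mm inner diameter (rim 20 mm wide), 10 mm thick, 0.12 kg. Origin at the centre of the ring, y axis along the ring's axis. At the start it stands on edge in one of the carriage's slots in the hood, centre 86 mm and top 146 mm above the bench. May be absent.
- adapter1: washed centrifuge adapter: white plastic cylinder with a dark bore mouth on top and a heavy steel foot, 44 mm diameter, 46 mm tall, 0.16 kg, hard to tip. Origin at the centre of its underside, z up. At the start it stands upright on the bench on the far side of the dryer track. May be absent.
- ring2: flat grey plastic sample-carousel ring with twelve dark tube holes: 120 mm outer and 80 mm inner diameter (rim 20 mm wide), 10 mm thick, 0.12 kg. Origin at the centre of the ring, y axis along the ring's axis. At the start it stands on edge in one of the carriage's slots in the hood, centre 86 mm and top 146 mm above the bench. May be absent.
- adapter2: washed centrifuge adapter: white plastic cylinder with a dark bore mouth on top and a heavy steel foot, 44 mm diameter, 46 mm tall, 0.16 kg, hard to tip. Origin at the centre of its underside, z up. At the start it stands upright on the bench on the far side of the dryer track. May be absent.
- ring3: flat grey plastic sample-carousel ring with twelve dark tube holes: 120 mm outer and 80 mm inner diameter (rim 20 mm wide), 10 mm thick, 0.12 kg. Origin at the centre of the ring, y axis along the ring's axis. At the start it stands on edge in one of the carriage's slots in the hood, centre 86 mm and top 146 mm above the bench. May be absent.
- adapter3: washed centrifuge adapter: white plastic cylinder with a dark bore mouth on top and a heavy steel foot, 44 mm diameter, 46 mm tall, 0.16 kg, hard to tip. Origin at the centre of its underside, z up. At the start it stands upright on the bench on the far side of the dryer track. May be absent.
Mind the look-alikes: they are no part of the job. What is shaped like the adapter2 but green or yellow is not meant. Leave any pink look-alike of the adapter3 alone.

How it is judged (in metres and radians):
On the way, in this order (a step that is already met when the one before it is completed fails the run):
1. the carriage is wound fully out, within 5 mm of its bumper (value of joint carriage above 0.275 m), for 0.2 s.
2. with the carriage still out, every ring hangs on the hook's bar and every adapter stands upright in the tray, all let go (value of joint carriage above 0.2 m and y of ring1 in the frame of hook between 0.012 and 0.178 m and x of ring1 in the frame of hook between -0.025 and 0.025 m and height (world z) of ring1 between 0.178 and 0.203 m and contact force between the fingers and ring1 below 0.1 N and linear speed of each of ring1, ring2, ring3, adapter1, adapter2, adapter3 below 0.08 m/s and y of ring2 in the frame of hook between 0.012 and 0.178 m and x of ring2 in the frame of hook between -0.025 and 0.025 m and height (world z) of ring2 between 0.178 and 0.203 m and contact force between the fingers and ring2 below 0.1 N and y of ring3 in the frame of hook between 0.012 and 0.178 m and x of ring3 in the frame of hook between -0.025 and 0.025 m and height (world z) of ring3 between 0.178 and 0.203 m and contact force between the fingers and ring3 below 0.1 N and x of adapter1 in the frame of tray between -0.066 and 0.066 m and y of adapter1 in the frame of tray between -0.018 and 0.018 m and z of adapter1 in the frame of tray between -0.006 and 0.008 m and angle between each of adapter1, adapter2, adapter3's own z axis and vertical below 0.12 rad and contact force between the fingers and adapter1 below 0.1 N and x of adapter2 in the frame of tray between -0.066 and 0.066 m and y of adapter2 in the frame of tray between -0.018 and 0.018 m and z of adapter2 in the frame of tray between -0.006 and 0.008 m and contact force between the fingers and adapter2 below 0.1 N and x of adapter3 in the frame of tray between -0.066 and 0.066 m and y of adapter3 in the frame of tray between -0.018 and 0.018 m and z of adapter3 in the frame of tray between -0.006 and 0.008 m and contact force between the fingers and adapter3 below 0.1 N), for 0.2 s.
3. the carriage is wound fully home, within 5 mm of its stop (value of joint carriage below 0.005 m), for 0.2 s.
At the end, for the whole second after the job is handed in: The carriage is within 5 mm of fully home; every ring hangs at rest on the bar between post and upturned tip (its centre 178 to 203 mm above the bench and within 25 mm sideways of the bar); every adapter stands upright (within 0.12 rad) on the tray's floor inside its walls (value of joint carriage below 0.005 m and y of ring1 in the frame of hook between 0.012 and 0.178 m and x of ring1 in the frame of hook between -0.025 and 0.025 m and height (world z) of ring1 between 0.178 and 0.203 m and contact force between the fingers and ring1 below 0.1 N and linear speed of each of ring1, ring2, ring3, adapter1, adapter2, adapter3 below 0.08 m/s and y of ring2 in the frame of hook between 0.012 and 0.178 m and x of ring2 in the frame of hook between -0.025 and 0.025 m and height (world z) of ring2 between 0.178 and 0.203 m and contact force between the fingers and ring2 below 0.1 N and y of ring3 in the frame of hook between 0.012 and 0.178 m and x of ring3 in the frame of hook between -0.025 and 0.025 m and height (world z) of ring3 between 0.178 and 0.203 m and contact force between the fingers and ring3 below 0.1 N and x of adapter1 in the frame of tray between -0.066 and 0.066 m and y of adapter1 in the frame of tray between -0.018 and 0.018 m and z of adapter1 in the frame of tray between -0.006 and 0.008 m and angle between each of adapter1, adapter2, adapter3's own z axis and vertical below 0.12 rad and contact force between the fingers and adapter1 below 0.1 N and x of adapter2 in the frame of tray between -0.066 and 0.066 m and y of adapter2 in the frame of tray between -0.018 and 0.018 m and z of adapter2 in the frame of tray between -0.006 and 0.008 m and contact force between the fingers and adapter2 below 0.1 N and x of adapter3 in the frame of tray between -0.066 and 0.066 m and y of adapter3 in the frame of tray between -0.018 and 0.018 m and z of adapter3 in the frame of tray between -0.006 and 0.008 m and contact force between the fingers and adapter3 below 0.1 N); the robot touches nothing.
It fails at once if the tube rack is moved more than 30 mm (distance of tube_rack from where it was at the start of the episode above 0.03 m).
It fails at once if the jar is moved more than 30 mm (distance of jar from where it was at the start of the episode above 0.03 m).
It fails at once if the carton is moved more than 30 mm (distance of carton from where it was at the start of the episode above 0.03 m).
Of ring1, ring2, ring3 only 2 to 3 are there at a start; the rules pass over those that are not, and their reading is None.
Of adapter1, adapter2, adapter3 only 2 to 3 are there at a start; the rules pass over those that are not, and their reading is None.
At some moment in a run one of adapter1, adapter2, adapter3 may be knocked a few centimetres aside while the robot is not near it.
It also fails if it takes over 210 s, if anything falls off the work surface, if the arm or the gripper's body presses on something with over 40 N, if the wrist force passes 120 N, or if a joint passes its speed limit or range.

## Working session

There is one attempt and no reset: what is moved stays moved. The work goes in short steps, Python scripts to look and compute and a shell command to move; the robot and the scene stay as the last step left them, time stands still between calls to the robot, and variables do not carry over. Pictures are saved under pics/ and viewed, at most 14 in all, crops included, and the job is handed in when it is done.

```bash
ls; mkdir -p pics
cat > h.py <<'E'
import numpy as np, cv2
from station import arm
from scipy.spatial.transform import Rotation as Ro
def snap(name,f,crop=None,scale=1):
    im=arm.capture(name)[:,:,::-1].copy()
    cv2.imwrite('pics/raw_'+f,im)
    if crop: im=im[crop[1]:crop[3],crop[0]:crop[2]]
    if scale!=1: im=cv2.resize(im,None,fx=scale,fy=scale,interpolation=cv2.INTER_CUBIC)
    cv2.imwrite('pics/'+f,im)
def cam(name,obs=None):
    c=arm.camera_info(name)
    if 'R' in c: R=np.array(c['R']);t=np.array(c['t'])
    else:
        o=obs or arm.get_obs(); T=np.eye(4);T[:3,:3]=Ro.from_euler('xyz',o['eef_rot'],degrees=True).as_matrix();T[:3,3]=o['eef_pos']
        M=np.linalg.inv(T@np.array(c['hand_eye']));R=M[:3,:3];t=M[:3,3]
    return c,R,t
def pix2w(name,u,v,z,obs=None):
    c,R,t=cam(name,obs); d=R.T@np.array([(u-c['cx'])/c['fx'],(v-c['cy'])/c['fy'],1]); o=-R.T@t
    return o+d*(z-o[2])/d[2]
def w2pix(name,X,obs=None):
    c,R,t=cam(name,obs); p=R@np.array(X)+t
    return p[0]/p[2]*c['fx']+c['cx'],p[1]/p[2]*c['fy']+c['cy']
E
python3 - <<'E'
from h import *
snap('top','top0.png',scale=1.5); snap('scene','scene0.png',scale=1.5)
o=arm.get_obs();print(o['eef_pos'],o['eef_rot'],o['width'])
for n in('top','scene'):
  c,R,t=cam(n);print(n,c['fx'],-R.T@t,R)
print(arm.camera_info('wrist'))
E
```

```text
pics
[0.20156414 0.56477673 0.1941518 ] [-1.79896994e+02 -6.53437583e-03  1.60357671e+02] 0.08536658542469093
top 481.02360281221615 [0.32843144 0.0737018  1.59463948] [[ 0.02911824 -0.999405    0.01848698]
 [-0.98735531 -0.03164052 -0.15533307]
 [ 0.15582559 -0.01373019 -0.98768916]]
scene 406.6469966073764 [ 1.18832542 -0.64705927  0.899483  ] [[ 0.74191929  0.67046654 -0.00551279]
 [ 0.42892178 -0.48092016 -0.76468419]
 [-0.51534637  0.56496939 -0.64438164]]
{'fx': 307.3345992114793, 'fy': 307.3345992114793, 'cx': 258.17196202748227, 'cy': 192.6846056093853, 'hand_eye': array([[-2.98256394e-04, -9.45240669e-01, -3.26374003e-01,
         8.41301229e-02],
       [ 9.99999952e-01, -3.07748515e-04, -2.25507174e-05,
         1.33844964e-03],
       [-7.91252595e-05, -3.26373994e-01,  9.45240715e-01,
        -1.78279008e-01],
       [ 0.00000000e+00,  0.00000000e+00,  0.00000000e+00,
         1.00000000e+00]])}
```

View pics/top0.png

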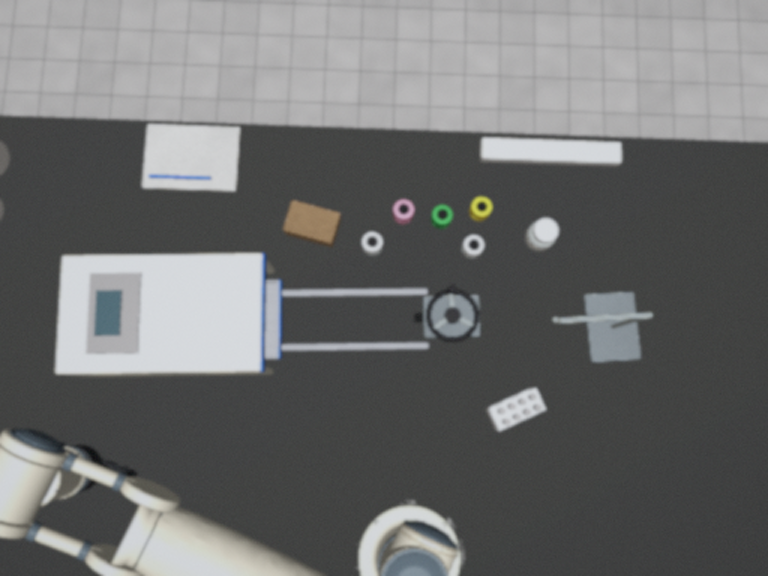

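View pics/scene0.png

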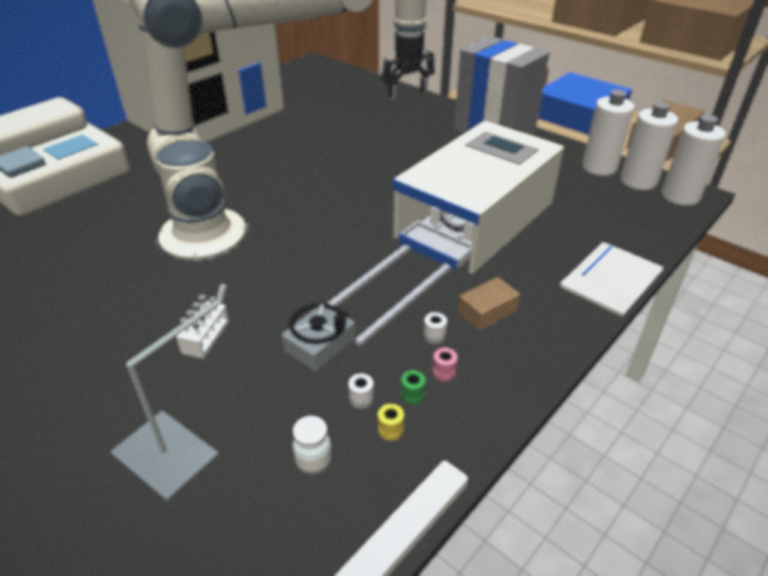

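The top view shows the following, in 1.5x pixels:
- **Adapters:** white ones at (372,242) and (474,245).
- **Look-alikes to leave:** pink (403,210), green (442,214) and yellow (481,207). The jar, which is also white, is at (543,233).
- **Dryer:** wheel at (452,315), hood mouth edge around u=264.
- **Hook:** base at (612,327), with the bar running left from the post top at (652,316) to the tip at (555,320).

Next I'll measure these positions and take a close crop.

Run:
```python
from h import *
P=lambda u,v,z:np.round(pix2w('top',u/1.5,v/1.5,z),4)
for n,u,v,z in [('adA',372,239,.046),('adB',474,242,.046),('wheel',452,315,.069),('jar',545,231,.085),('rack',517,405,.078),('carton',312,218,.05),('hookbase',612,327,.012),('posttop',652,316,.23),('tip',555,320,.257),('hoodmouthL',264,253,.17),('hoodmouthR',264,370,.17),('hoodbackL',62,256,.17),('hoodbackR',56,374,.17),('rail1',428,292,.02),('rail2',428,346,.02),('rail1b',284,293,.02),('rail2b',284,348,.02),('trayfrontL',281,280,.036),('trayfrontR',281,359,.036),('blob',418,317,.03),('yel',482,206,.046),('grn',442,213,.046)]: print(n,P(u,v,z))
im=cv2.imread('pics/raw_top0.png'); a=im[170:250,150:330]; s=cv2.imread('pics/raw_scene0.png')[180:300,60:360]
a=cv2.resize(a,None,fx=4,fy=4,interpolation=2);s=cv2.resize(s,None,fx=2.4,fy=2.4,interpolation=2)
cv2.imwrite('pics/c1.png',np.vstack([a,s[:280]]))
```

```text
adA [0.6722 0.0986 0.046 ]
adB [ 0.6729 -0.1256  0.046 ]
wheel [ 0.5073 -0.0775  0.069 ]
jar [ 0.6935 -0.2734  0.085 ]
rack [ 0.3222 -0.215   0.078 ]
carton [0.714  0.2317 0.05  ]
hookbase [ 0.4984 -0.4381  0.012 ]
posttop [ 0.4985 -0.445   0.23  ]
tip [ 0.4819 -0.2519  0.257 ]
hoodmouthL [0.6087 0.3121 0.17  ]
hoodmouthR [0.3758 0.299  0.17  ]
hoodbackL [0.5895 0.7132 0.17  ]
hoodbackR [0.356  0.7015 0.17  ]
rail1 [ 0.5625 -0.0285  0.02  ]
rail2 [ 0.4434 -0.031   0.02  ]
rail1b [0.5502 0.2884 0.02  ]
rail2b [0.4295 0.282  0.02  ]
trayfrontL [0.5763 0.2942 0.036 ]
trayfrontR [0.4048 0.2851 0.036 ]
blob [ 0.5052 -0.0072  0.03  ]
yel [ 0.755  -0.1424  0.046 ]
grn [ 0.736 -0.054  0.046]
```

View pics/c1.png

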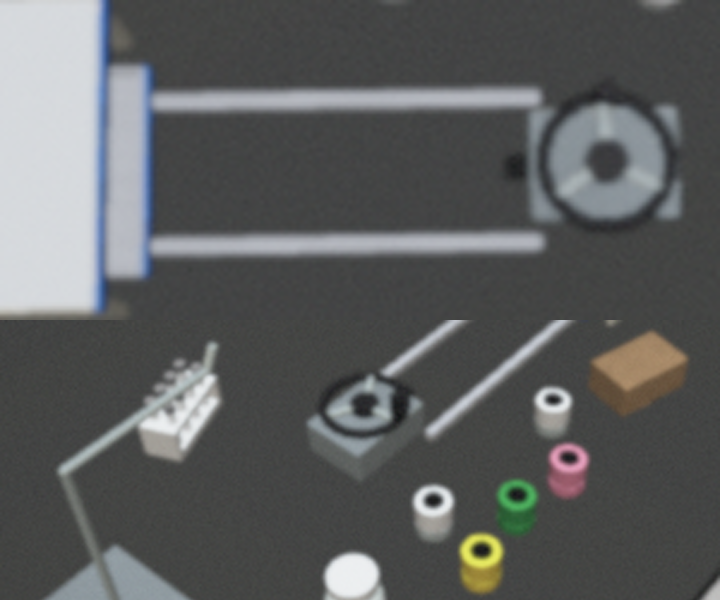

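The close crop shows the handle at the +x side of the wheel, raw pixel about (301.5,192.5). The dark blob at the track end is the bumper. There are only two white adapters, and the pink, green and yellow cylinders are decoys. I'll measure the handle and then go above it.

```bash
python3 - <<'E'
from h import *
print(pix2w('top',301.5,192.5,.105),pix2w('top',301.75,210,.069))
E
python3 -m handwheel '[[0,0,5,0,0,30,0.5],[0,0,5,20,-20,30,0.5],[0,0,5,30,-40,0,0.5],[0,0,5,30,-40,0,0.5],[0,0,2,30,-40,0,0.5],[0,0,0,30,-40,0,0.5],[0,0,0,30,-40,0,0.5],[0,0,0,30,-40,0,0.5],[0,0,0,30,-40,0,0.5],[0,0,0,25,-40,0,0.5],[0,0,0,25,-40,0,0.5],[0,0,0,25,-40,0,0.5],[0,0,0,20,-40,-10,0.5],[0,0,0,10,-40,-15,0.5],[0,0,0,10,-40,-15,0.5],[0,0,0,10,-40,-15,0.5],[0,0,0,0,-40,0,0.5],[0,0,0,0,0,0,0.5]]'
```

```text
[ 0.55831843 -0.07357139  0.105     ] [ 0.50735519 -0.07884068  0.069     ]
time_s: 1.9
eef_pos: [0.556, -0.0594, 0.1983]
eef_rot: [-179.9, -0.2, -178.0]
contact_force: [0.2, 0.1, 0.9]
width: 0.0425
finger_force: 0.0
```

Run:
```python
from h import *
o=arm.get_obs();snap('wrist','w1.png',scale=1.5)
print(o['eef_pos'])
print(w2pix('wrist',[.558,-.074,.107],o),w2pix('wrist',[.507,-.078,.069],o))
```

```text
[ 0.55596812 -0.05943177  0.19828151]
(np.float64(241.07385543943485), np.float64(184.8568724716868)) (np.float64(239.99862209173378), np.float64(123.67532486656819))
```

View pics/w1.png

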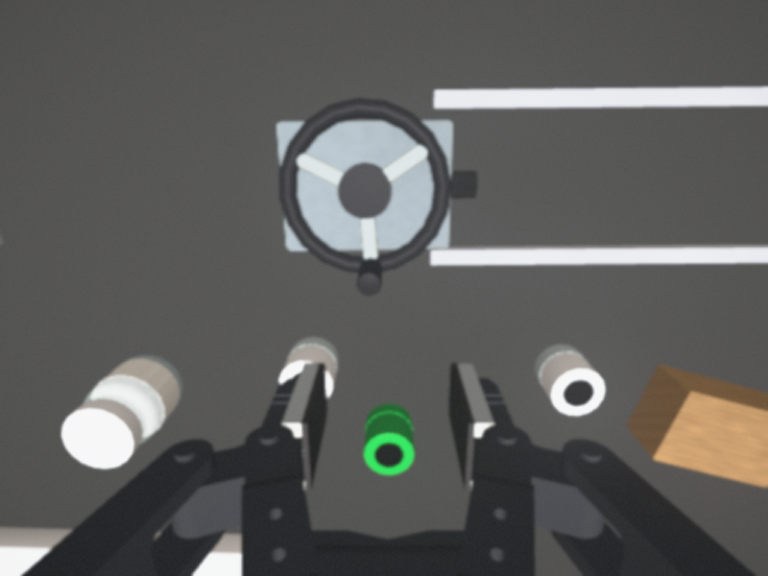

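The wrist view shows the handle top at raw (246,188.7) and the wheel hub at (243.3,126.7). Nothing else is close to the handle.

Run:
```python
from h import *
print(pix2w('wrist',246,188.7,.107),pix2w('wrist',243.3,126.7,.069),pix2w('wrist',463/1.5,184/1.5,.03))
for u,v,z in[(434,89,.02),(765,88,.02),(432,257,.02),(765,255,.02)]: print(pix2w('wrist',u/1.5,v/1.5,z))
```

```text
[ 0.56221548 -0.06690953  0.107     ] [ 0.51036219 -0.07226426  0.069     ] [ 0.5080062  -0.00163946  0.03      ]
[ 0.44347892 -0.02666366  0.02      ]
[0.43413147 0.20911004 0.02      ]
[ 0.56709128 -0.01963238  0.02      ]
[0.55560297 0.24622663 0.02      ]
```

```bash
python3 -m handwheel '[[0,0,0,5,-10,-40,0.5],[0,0,0,0,0,-40,0.5],[0,0,0,0,0,-30,0.5],[0,0,0,0,0,-12,0.5],[0,0,0,0,0,0,0.5],[0,0,0,0,0,0,0],[0,0,0,0,0,0,0],[0,0,0,0,0,0,0],[0,0,0,0,0,0,0],[0,0,0,0,0,0,0]]' 40
```

```text
time_s: 2.95
eef_pos: [0.562, -0.0649, 0.0789]
eef_rot: [-180.0, 0.1, -177.6]
contact_force: [0.2, -0.8, 0.3]
width: -0.0
finger_force: 0.0
```

Run:
```python
from h import *
o=arm.get_obs();snap('wrist','w2.png',crop=(120,100,400,384),scale=2)
print(o['eef_pos'],w2pix('wrist',o['eef_pos'],o))
snap('top','t2.png')
```

```text
[ 0.56198847 -0.06494736  0.07885236] (np.float64(256.1874460166212), np.float64(225.422111469993))
```

View pics/w2.png

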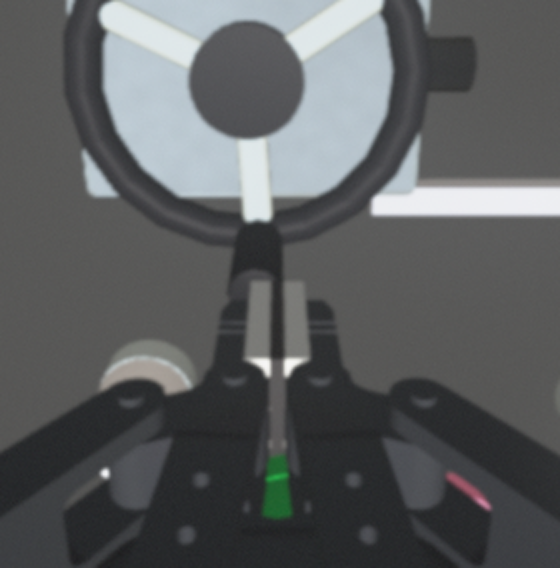

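The fingers closed just beyond the peg in +x. The peg top is at raw (249,236) and its foot at (249,214). Next I'll work out the real offset between the fingers and the peg.

Run:
```python
from h import *
o=arm.get_obs();e=np.array(o['eef_pos'])
print('peg',pix2w('wrist',249,236,.107),pix2w('wrist',249,214,.069),'hub',pix2w('wrist',243.5,140,.069), 'bumper',pix2w('wrist',345,131,.03))
for d in(0,-.011):
  for z in (.079,.091,.11): print(d,z,w2pix('wrist',[e[0]+d,e[1],z]))
```

```text
peg [ 0.55481208 -0.06890969  0.107     ] [ 0.55809293 -0.06990599  0.069     ] hub [ 0.50932475 -0.0747753   0.069     ] bumper [ 0.50622451 -0.00257258  0.03      ]
0 0.079 (np.float64(256.18125343734283), np.float64(225.81370100672177))
0 0.091 (np.float64(256.04490103497443), np.float64(234.40659796416867))
0 0.11 (np.float64(255.79089143635795), np.float64(250.41422430005503))
-0.011 0.079 (np.float64(256.86280989922386), np.float64(209.77634308411774))
-0.011 0.091 (np.float64(256.76661314637437), np.float64(217.5315594634671))
-0.011 0.11 (np.float64(256.586814490863), np.float64(232.02661711253558))
```

Run:
```python
from h import *
for z in (.194,.207,.23,.25): print(z,np.array(w2pix('scene',[.2016,.5648,z]))*1.5)
snap('scene','s2.png',crop=(170,150,290,250),scale=5)
o=arm.get_obs()
for z in (.079,.11): print(((np.array(w2pix('scene',[o['eef_pos'][0],o['eef_pos'][1],z]))-[170,150])*5))
```

```text
0.194 [407.45599898 111.82149639]
0.207 [407.58884718 107.24025087]
0.23 [407.82724251  99.01923262]
0.25 [408.03810675  91.74761892]
[283.40103805 333.98177045]
[281.02356229 294.78336181]
```

View pics/s2.png

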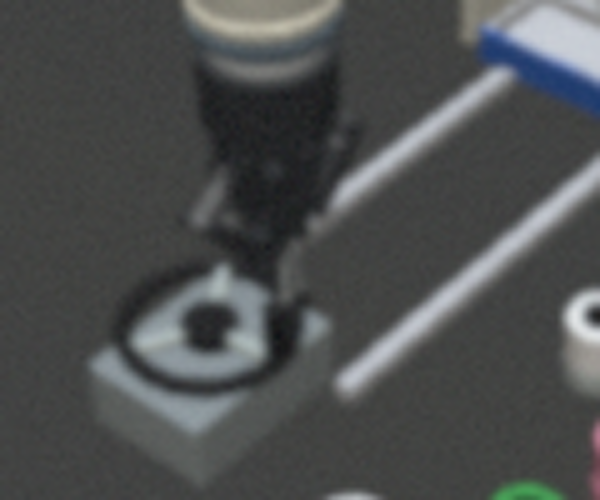

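The scene view shows the shut fingertips ending at about (288,300), just above the peg top. So the real fingertips sit roughly 30 mm higher than the reported TCP. I'll open, descend a little while watching the force, and close again.

```bash
python3 -m handwheel '[[0,0,0,0,0,5,0.5],[0,0,0,0,-4,0,0.5],[0,0,0,0,0,0,0.5],[0,0,0,0,0,-10,0.5],[0,0,0,0,0,-10,0.5],[0,0,0,0,0,0,0.5],[0,0,0,0,0,0,0],[0,0,0,0,0,0,0],[0,0,0,0,0,0,0],[0,0,0,0,0,0,0],[0,0,0,0,0,0,0]]' 40
```

```text
time_s: 4.2
eef_pos: [0.5617, -0.069, 0.0633]
eef_rot: [-180.0, 0.0, -177.6]
contact_force: [-1.4, 0.2, -0.4]
width: 0.013
finger_force: 39.0
```

```bash
python3 -m handwheel '[[0,0,0,0,0,0,0.5],[0,0,0,0,0,0,0.5],[0,0,0,0,0,-6,0.5],[0,0,0,0,0,-6,0.5],[0,0,0,0,0,0,0.5],[0,0,0,0,0,0,0],[0,0,0,0,0,0,0],[0,0,0,0,0,0,0],[0,0,0,0,0,0,0]]' 50
```

```text
time_s: 5.1
eef_pos: [0.5617, -0.069, 0.0514]
eef_rot: [-180.0, 0.0, -177.6]
contact_force: [-0.5, -0.7, 0.0]
width: 0.0137
finger_force: 48.7
```

```bash
python3 -c "
import numpy as np
a=np.radians(6+20*np.arange(19));p=np.round(52*np.c_[np.cos(a),np.sin(a)]);print(np.diff(p,axis=0).astype(int).tolist())"
```

```text
[[-5, 18], [-11, 14], [-15, 11], [-17, 4], [-18, -2], [-17, -8], [-12, -13], [-7, -16], [-2, -18], [5, -18], [11, -14], [15, -11], [17, -4], [18, 2], [17, 8], [12, 13], [7, 16], [2, 18]]
```

```bash
python3 -m handwheel '[[0,0,0,-5,18,0,0],[0,0,0,-11,14,0,0],[0,0,0,-15,11,0,0],[0,0,0,-17,4,0,0],[0,0,0,-18,-2,0,0],[0,0,0,-17,-8,0,0]]'
```

```text
time_s: 5.7
eef_pos: [0.4796, -0.0342, 0.0515]
eef_rot: [-179.7, 0.2, -177.7]
contact_force: [12.2, -14.3, -5.5]
width: 0.014
finger_force: 49.2
```

```bash
python3 -m handwheel '[[0,0,0,-11,-15,0,0],[0,0,0,-7,-16,0,0],[0,0,0,-2,-18,0,0],[0,0,0,5,-18,0,0],[0,0,0,11,-14,0,0],[0,0,0,15,-11,0,0],[0,0,0,17,-4,0,0],[0,0,0,18,2,0,0],[0,0,0,17,8,0,0],[0,0,0,12,13,0,0],[0,0,0,7,16,0,0],[0,0,0,2,18,0,0]]'
```

```text
time_s: 6.9
eef_pos: [0.5622, -0.0705, 0.0513]
eef_rot: [-179.9, -0.1, -177.7]
contact_force: [-12.9, -3.0, 7.0]
width: 0.0136
finger_force: 50.6
```

```bash
python3 -m handwheel '[[0,0,0,-6,18,0,0],[0,0,0,-11,14,0,0],[0,0,0,-15,11,0,0],[0,0,0,-17,4,0,0],[0,0,0,-18,-2,0,0],[0,0,0,-17,-8,0,0],[0,0,0,-12,-13,0,0],[0,0,0,-7,-16,0,0],[0,0,0,-2,-18,0,0],[0,0,0,5,-18,0,0],[0,0,0,11,-14,0,0],[0,0,0,15,-11,0,0],[0,0,0,17,-4,0,0],[0,0,0,18,2,0,0],[0,0,0,17,8,0,0],[0,0,0,12,13,0,0],[0,0,0,7,16,0,0],[0,0,0,2,18,0,0]]'
```

```text
time_s: 8.7
eef_pos: [0.5621, -0.0698, 0.0513]
eef_rot: [-180.0, 0.0, -177.6]
contact_force: [-9.1, -2.4, 4.4]
width: 0.0137
finger_force: 50.7
```

```bash
python3 -m handwheel '[[0,0,0,-5,18,0,0],[0,0,0,-11,14,0,0],[0,0,0,-15,11,0,0],[0,0,0,-17,4,0,0],[0,0,0,-18,-2,0,0],[0,0,0,-17,-8,0,0],[0,0,0,-12,-13,0,0],[0,0,0,-7,-16,0,0],[0,0,0,-2,-18,0,0],[0,0,0,5,-18,0,0],[0,0,0,11,-14,0,0],[0,0,0,15,-11,0,0],[0,0,0,17,-4,0,0],[0,0,0,18,2,0,0],[0,0,0,17,8,0,0],[0,0,0,12,13,0,0],[0,0,0,7,16,0,0],[0,0,0,2,18,0,0]]'
```

```text
time_s: 10.5
eef_pos: [0.5621, -0.0694, 0.0513]
eef_rot: [-180.0, 0.0, -177.6]
contact_force: [-10.3, -3.0, 4.7]
width: 0.0142
finger_force: 50.9
```

```bash
python3 -m handwheel '[[0,0,0,-5,18,0,0],[0,0,0,-11,14,0,0],[0,0,0,-15,11,0,0],[0,0,0,-17,4,0,0],[0,0,0,-18,-2,0,0],[0,0,0,-17,-8,0,0],[0,0,0,-6,-6,0,0],[0,0,0,-6,-7,0,0]]'
```

```text
time_s: 11.3
eef_pos: [0.4677, -0.0467, 0.0514]
eef_rot: [-179.9, 0.2, -177.6]
contact_force: [7.8, -3.8, -3.4]
width: 0.0137
finger_force: 50.2
```

```bash
python3 -m handwheel '[[0,0,0,-4,-8,0,0],[0,0,0,0,0,0,0]]'
```

```text
time_s: 11.5
eef_pos: [0.463, -0.0548, 0.0514]
eef_rot: [-180.0, 0.1, -177.6]
contact_force: [2.7, -2.8, -1.1]
width: 0.0139
finger_force: 50.4
```

```bash
python3 -m handwheel '[[0,0,0,-3,-8,0,0],[0,0,0,0,0,0,0]]'
```

```text
time_s: 11.7
eef_pos: [0.46, -0.0631, 0.0514]
eef_rot: [-180.0, 0.1, -177.6]
contact_force: [4.2, -2.5, -0.6]
width: 0.0139
finger_force: 50.5
```

```bash
python3 -m handwheel '[[0,0,0,-1,-5,0,0],[0,0,0,0,0,0,0]]'
```

```text
time_s: 11.9
eef_pos: [0.4589, -0.0682, 0.0514]
eef_rot: [-180.0, 0.0, -177.6]
contact_force: [4.3, -1.7, 0.5]
width: 0.0136
finger_force: 50.6
```

```bash
python3 -m handwheel '[[0,0,0,0,-4,0,0],[0,0,0,0,0,0,0]]'
```

```text
time_s: 12.1
eef_pos: [0.4584, -0.0722, 0.0514]
eef_rot: [-180.0, -0.0, -177.7]
contact_force: [0.5, -0.5, 1.4]
width: 0.0138
finger_force: 50.7
```

```bash
python3 -m handwheel '[[0,0,0,0,-5,0,0],[0,0,0,0,0,0,0]]'
```

```text
time_s: 12.3
eef_pos: [0.4583, -0.0775, 0.0513]
eef_rot: [-180.0, -0.1, -177.7]
contact_force: [-1.4, -1.5, 4.7]
width: 0.0137
finger_force: 50.8
```

```bash
python3 -m handwheel '[[0,0,0,0,-5,0,0],[0,0,0,0,0,0,0]]'
```

```text
time_s: 12.5
eef_pos: [0.4583, -0.0794, 0.0513]
eef_rot: [179.7, -0.0, -177.6]
contact_force: [-2.9, 11.0, 6.0]
width: 0.0138
finger_force: 51.5
```

```bash
python3 -m handwheel '[[0,0,0,1,-4,0,0],[0,0,0,0,0,0,0]]'
```

```text
time_s: 12.7
eef_pos: [0.4584, -0.0796, 0.0513]
eef_rot: [179.2, -0.2, -177.4]
contact_force: [-6.5, 23.3, 8.9]
width: 0.0139
finger_force: 52.2
```

The handwheel is at its stop: the force has risen to 23 N and the handle has stopped moving. I'll back off, release, rise and look at the slots.

```bash
python3 -m handwheel '[[0,0,0,0,6,0,0],[0,0,0,0,0,0,0.5],[0,0,0,0,0,0,0.5],[0,0,0,0,0,40,0.5],[0,0,0,0,0,50,0.5],[0,0,0,0,0,50,0.5],[0,0,0,0,40,50,0.5],[0,0,0,0,50,0,0.5],[0,0,0,10,50,0,0.5],[0,0,0,10,50,0,0.5],[0,0,0,10,50,0,0.5],[0,0,0,0,0,0,0.5]]'
python3 - <<'E'
from h import *
o=arm.get_obs();snap('wrist','w3.png',scale=1.5);snap('top','t3.png',crop=(160,120,360,260),scale=4);print(o['eef_pos'],o['eef_rot'])
import json;json.dump({k:list(map(float,o[k])) for k in('eef_pos','eef_rot')},open('o3.json','w'))
E
```

```text
time_s: 13.9
eef_pos: [0.4891, 0.1533, 0.2285]
eef_rot: [179.9, -0.1, -177.3]
contact_force: [-0.3, -0.4, 0.1]
width: 0.0426
finger_force: 0.0
[0.489109   0.15330082 0.22854084] [ 1.79912786e+02 -1.25753491e-01 -1.77274201e+02]
```

View pics/w3.png

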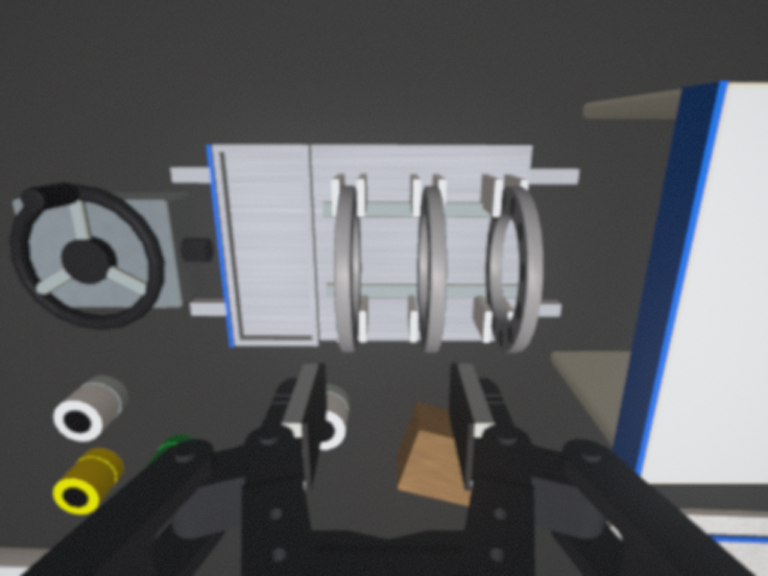

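The wrist view (1.5x) shows three rings standing in the slots, with bands at u≈345, 433 and about 520. The carriage is against the bumper. Next I'll solve for the ring tops and the tray.

Run:
```python
from h import *
import json;o=json.load(open('o3.json'))
for y in (.117,.175,.233): print(y,np.array(w2pix('wrist',[.5103-.042*(y+.0762),y,.146],o))*1.5)
P=lambda u,v,z:np.round(pix2w('wrist',u/1.5,v/1.5,z,o),4)
for n,u,v,z in [('trayFL',207,146,.036),('trayFR',232,346,.036),('wallL',311,146,.036),('wallR',318,344,.036),('r1',344,268,.146),('r2',434,268,.146),('r3',533,268,.146),('hub',88,260,.069),('adA',330,430,.046),('adB',77,420,.046),('hoodL',727,82,.17),('hoodR',640,472,.17),('pl1',336,180,.074),('pl1b',362,180,.074),('pl2',363,312,.074)]: print(n,P(u,v,z))
cv2.imwrite('pics/c3.png',cv2.resize(cv2.imread('pics/raw_w3.png')[85:250,130:380],None,fx=3,fy=3,interpolation=2))
```

```text
0.117 [323.77961436 297.06262469]
0.175 [420.18949438 297.5138812 ]
0.233 [516.49654936 297.96465642]
trayFL [0.4233 0.0129 0.036 ]
trayFR [0.5928 0.0216 0.036 ]
wallL [0.4196 0.0927 0.036 ]
wallR [0.5873 0.0979 0.036 ]
r1 [0.4834 0.1289 0.146 ]
r2 [0.4809 0.1818 0.146 ]
r3 [0.4782 0.2401 0.146 ]
hub [ 0.5091 -0.0715  0.069 ]
adA [0.6696 0.1103 0.046 ]
adB [ 0.6696 -0.1214  0.046 ]
hoodL [0.3765 0.3096 0.17  ]
hoodR [0.6012 0.3192 0.17  ]
pl1 [0.4403 0.1162 0.074 ]
pl1b [0.4395 0.1345 0.074 ]
pl2 [0.5397 0.1382 0.074 ]
```

View pics/c3.png

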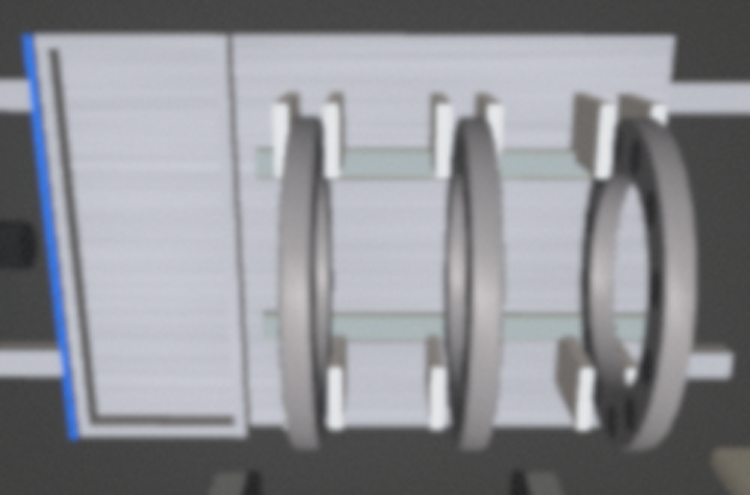

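The crop shows the ring bands at raw u≈230, 292 and 357 on the ring tops, so y≈0.130, 0.186 and 0.245. To calibrate the fingertip height I'll touch the tray floor (24 mm) with shut fingers.

```bash
python3 -m handwheel '[[0,0,0,8,-50,0,0],[0,0,0,8,-50,0,0],[0,0,0,0,0,-50,0],[0,0,0,0,0,-50,0],[0,0,0,0,0,-50,0],[0,0,0,0,0,-40,0],[0,0,0,0,0,-15,0],[0,0,0,0,0,0,0]]'
```

```text
time_s: 14.8
eef_pos: [0.5032, 0.0483, 0.0231]
eef_rot: [-180.0, -0.3, -177.7]
contact_force: [-0.1, 0.3, 0.6]
width: 0.0
finger_force: 0.0
```

```bash
python3 -m handwheel '[[0,0,0,0,0,-8,0],[0,0,0,0,0,-8,0],[0,0,0,0,0,0,0]]'
```

```text
time_s: 15.1
eef_pos: [0.5053, 0.0496, 0.0097]
eef_rot: [-180.0, 0.1, -177.6]
contact_force: [-1.6, 0.2, -0.6]
width: -0.0001
finger_force: 0.0
```

```bash
python3 -m handwheel '[[0,0,0,0,0,-5,0],[0,0,0,0,0,0,0]]'
```

```text
time_s: 15.3
eef_pos: [0.5049, 0.0498, 0.0041]
eef_rot: [-180.0, -0.0, -177.6]
contact_force: [-0.1, -0.3, 1.1]
width: -0.0003
finger_force: 0.0
```

```bash
python3 -m handwheel '[[0,0,0,0,0,-5,0],[0,0,0,0,0,0,0]]'
```

```text
time_s: 15.5
eef_pos: [0.5045, 0.0497, -0.0014]
eef_rot: [180.0, -0.1, -177.6]
contact_force: [0.4, 0.8, -0.1]
width: 0.0003
finger_force: 0.0
```

```bash
python3 -m handwheel '[[0,0,0,0,0,-4,0],[0,0,0,0,0,0,0]]'
```

```text
time_s: 15.7
eef_pos: [0.5045, 0.0497, -0.0054]
eef_rot: [180.0, -0.1, -177.6]
contact_force: [0.3, -0.1, 0.3]
width: 0.0002
finger_force: 0.0
```

```bash
python3 -m handwheel '[[0,0,0,0,0,-3,0],[0,0,0,0,0,0,0]]'
```

```text
time_s: 15.9
eef_pos: [0.5046, 0.0497, -0.0082]
eef_rot: [180.0, -0.0, -177.6]
contact_force: [-0.3, 0.4, -0.4]
width: 0.0003
finger_force: 0.0
```

```bash
python3 -m handwheel '[[0,0,0,0,0,-3,0],[0,0,0,0,0,0,0]]'
```

```text
time_s: 16.1
eef_pos: [0.5046, 0.0497, -0.0112]
eef_rot: [180.0, -0.0, -177.6]
contact_force: [-0.9, -0.0, -0.7]
width: -0.0002
finger_force: 0.0
```

```bash
python3 -m handwheel '[[0,0,0,0,0,-3,0],[0,0,0,0,0,0,0]]'
```

```text
time_s: 16.3
eef_pos: [0.5052, 0.0497, -0.0121]
eef_rot: [-180.0, 0.0, -177.6]
contact_force: [-5.1, -0.8, 8.5]
width: 0.0002
finger_force: 4.4
```

Run:
```python
from h import *
snap('scene','s4.png',crop=(190,110,330,210),scale=5)
```

View pics/s4.png

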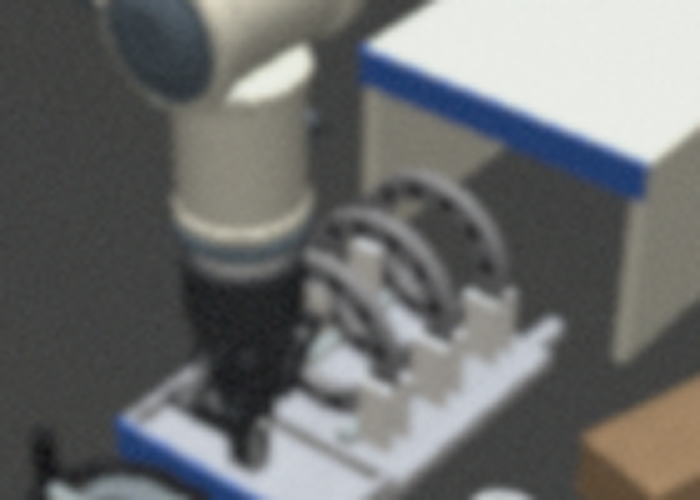

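The fingers touch the tray floor at a reported TCP z of −0.012. So the real tip is TCP z + 36 mm when shut, and I'll use that offset from here. Next I'll grip ring1's rim.

```bash
python3 -m handwheel '[[0,0,0,0,0,45,0],[0,0,0,0,0,45,0.35],[0,0,0,0,0,45,0.35],[0,0,0,0,0,30,0.35],[0,0,0,-2,40,0,0.35],[0,0,0,-2,40,0,0.35],[0,0,0,0,0,0,0.35],[0,0,0,0,0,-30,0.35],[0,0,0,0,0,-29,0.35],[0,0,0,0,0,0,0.35],[0,0,0,0,0,0,0],[0,0,0,0,0,0,0],[0,0,0,0,0,0,0],[0,0,0,0,0,0,0],[0,0,0,0,0,0,0]]' 50
```

```text
time_s: 17.85
eef_pos: [0.5016, 0.1291, 0.0935]
eef_rot: [-180.0, 0.1, -177.7]
contact_force: [0.0, -3.5, 2.8]
width: 0.0085
finger_force: 52.4
```

```bash
python3 -m handwheel '[[0,0,0,0,0,30,0],[0,0,0,0,0,45,0],[0,0,0,0,0,45,0],[0,0,0,0,0,34,0],[0,0,1.2,0,-45,0,0],[0,0,1.3,-5,-45,0,0],[0,0,0,-5,-45,0,0],[0,0,0,-5,-45,0,0],[0,0,0,-3,-45,0,0],[0,0,0,0,-45,0,0],[0,0,0,0,-30,0,0],[0,0,0,0,0,0,0]]'
python3 - <<'E'
from h import *
o=arm.get_obs();snap('wrist','w5.png');snap('top','t5.png');print(o['eef_pos'])
a=cv2.resize(cv2.imread('pics/raw_w5.png')[:300,60:],None,fx=1.6,fy=1.6);b=cv2.imread('pics/raw_top0.png')[170:260,340:460];b=cv2.resize(b,None,fx=3,fy=3,interpolation=2)[:120]
cv2.imwrite('pics/c5.png',a)
E
```

```text
time_s: 19.05
eef_pos: [0.4828, -0.1732, 0.2456]
eef_rot: [180.0, -0.0, -175.4]
contact_force: [-0.7, 1.6, -1.7]
width: 0.0084
finger_force: 51.5
[ 0.48276883 -0.17323303  0.24562399]
```

View pics/c5.png

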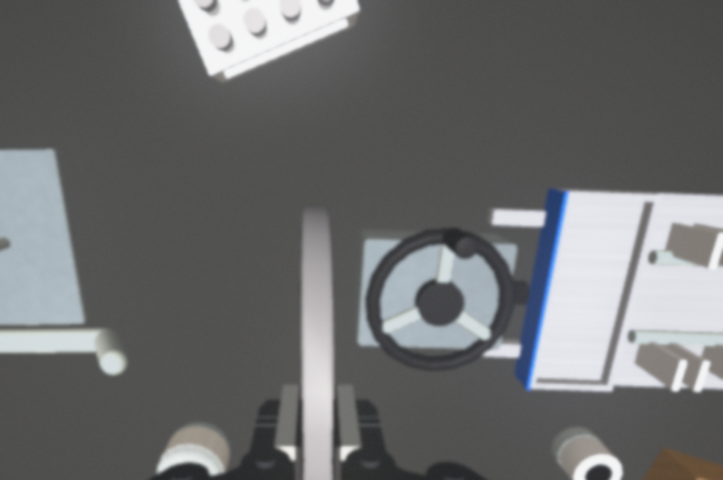

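The wrist view shows the ring held square. The hook tip is at raw (130,226), the bar at about (91,213), and the rack is well clear.

Run:
```python
from h import *
print(pix2w('wrist',130,226,.257),pix2w('wrist',91,213,.23),pix2w('wrist',62,213,.23))
```

```text
[ 0.4846944  -0.24577091  0.257     ] [ 0.49078054 -0.28309469  0.23      ] [ 0.4924325  -0.30286069  0.23      ]
```

```bash
python3 -m handwheel '[[0,0,0,3,-35,0,0],[0,0,0,3,-35,0,0],[0,0,0,3,-40,0,0],[0,0,0,3,-40,0,0],[0,0,0,2,-40,0,0],[0,0,0,0,-37,0,0],[0,0,0,0,0,0,0]]'
python3 - <<'E'
from h import *
o=arm.get_obs();snap('scene','s6.png',crop=(50,140,210,300),scale=3.7);snap('top','t6.png',crop=(330,160,450,260),scale=5)
E
```

```text
time_s: 19.85
eef_pos: [0.497, -0.3996, 0.244]
eef_rot: [179.9, -0.1, -175.3]
contact_force: [0.1, 0.7, -1.9]
width: 0.0084
finger_force: 51.5
```

View pics/s6.png

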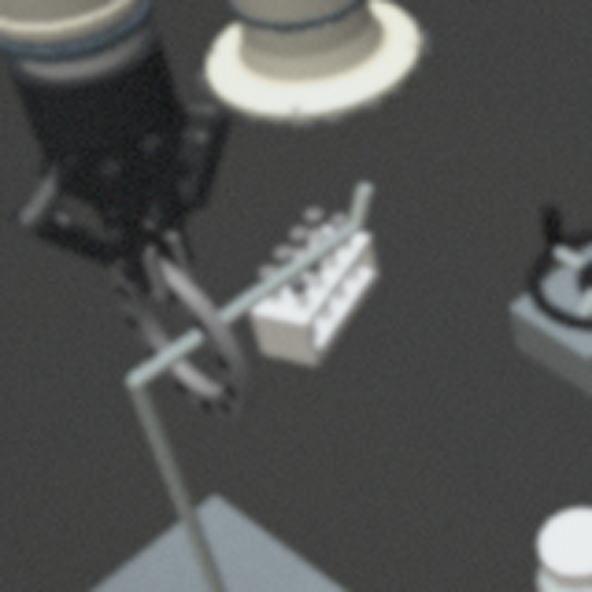

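The scene view shows ring1 threaded on the bar. The post top is at crop (135,380) and the bend at (350,235).

```bash
python3 - <<'E'
from h import *
print(pix2w('scene',86.5,242.7,.23),pix2w('scene',144.6,203.5,.23))
print((np.array(w2pix('scene',[.497,-.3996,.23]))-[50,140])*3.7)
E
python3 -m handwheel '[[0,0,0,0,0,-15,0],[0,0,0,0,0,-15,0],[0,0,0,0,0,-7,0],[0,0,0,0,0,0,0]]'
```

```text
[ 0.5031371  -0.43828215  0.23      ] [ 0.49314638 -0.27324621  0.23      ]
[186.13615807 340.25075693]
time_s: 20.35
eef_pos: [0.4972, -0.3954, 0.2084]
eef_rot: [179.9, -0.0, -175.0]
contact_force: [-0.8, -0.2, -1.7]
width: 0.0089
finger_force: 51.5
```

```bash
python3 -m handwheel '[[0,0,0,0,0,-6,0],[0,0,0,0,0,0,0]]'
```

```text
time_s: 20.55
eef_pos: [0.4974, -0.3968, 0.2038]
eef_rot: [-180.0, 0.1, -175.1]
contact_force: [0.1, 0.4, -1.1]
width: 0.0087
finger_force: 51.6
```

```bash
python3 -m handwheel '[[0,0,0,0,0,0,0.35],[0,0,0,0,0,0,0.35],[0,0,0,0,0,0,0.35],[0,0,0,0,0,15,0.35],[0,0,0,0,0,40,0.35],[0,0,0,0,0,40,0.35],[0,0,0,0,45,0,0.35],[0,0,-1.2,0,45,0,0.35],[0,0,-1.3,0,45,0,0.35],[0,0,0,0,0,0,0.35]]'
python3 - <<'E'
from h import *
o=arm.get_obs();print(o['eef_pos']);snap('scene','s7.png',crop=(50,140,210,300),scale=3)
E
```

```text
time_s: 21.55
eef_pos: [0.4973, -0.258, 0.3002]
eef_rot: [180.0, 0.2, -177.4]
contact_force: [-0.4, -0.1, 1.5]
width: 0.0294
finger_force: 0.0
[ 0.49733378 -0.25796247  0.30016076]
```

View pics/s7.png

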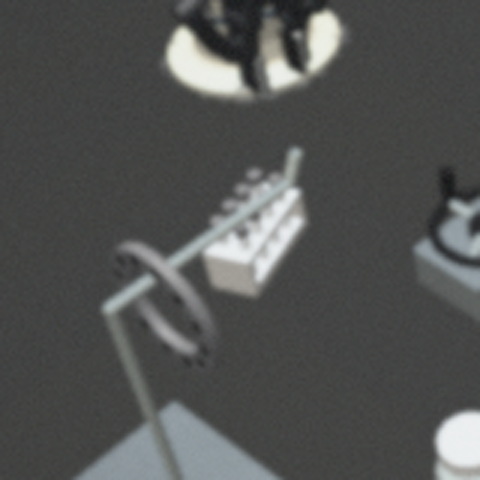

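Ring1 hangs on the bar near the post. Now ring2.

```bash
python3 -m handwheel '[[0,0,0,0,45,0,0.35],[0,0,0,0,45,0,0.35],[0,0,0,0,45,0,0.35],[0,0,0,0,45,0,0.35],[0,0,0,0,45,0,0.35],[0,0,0,0,45,-20,0.35],[0,0,0,0,45,-30,0.35],[0,0,0,0,45,-30,0.35],[0,0,0,0,45,-30,0.35],[0,0,0,3,39,-30,0.35],[0,0,0,0,0,0,0.35],[0,0,0,0,0,-30,0.35],[0,0,0,0,0,-20,0.35],[0,0,0,0,0,-17,0.35],[0,0,0,0,0,0,0.35],[0,0,0,0,0,0,0],[0,0,0,0,0,0,0],[0,0,0,0,0,0,0],[0,0,0,0,0,0,0],[0,0,0,0,0,0,0]]' 50
```

```text
time_s: 23.6
eef_pos: [0.5031, 0.1739, 0.1071]
eef_rot: [179.6, 0.7, -177.6]
contact_force: [-7.1, 7.5, 28.3]
width: -0.0002
finger_force: 13.9
```

One finger came down on ring2's rim because y fell 12 mm short. I'll rise and check.

```bash
python3 -m handwheel '[[0,0,0,0,0,20,0],[0,0,0,0,0,30,0.35],[0,0,0,0,0,0,0.35],[0,0,0,0,0,0,0.35]]'
python3 - <<'E'
from h import *
o=arm.get_obs();print(o['eef_pos'],o['eef_rot']);snap('wrist','w8.png',scale=1.5)
for y in (.186,.2447): print(np.array(w2pix('wrist',[.500,y,.146],o))*1.5)
E
```

```text
time_s: 24.0
eef_pos: [0.5012, 0.1705, 0.1492]
eef_rot: [180.0, 0.1, -177.7]
contact_force: [0.7, 0.0, 0.4]
width: 0.0301
finger_force: 0.0
[0.50115769 0.17047148 0.14922786] [ 1.79996462e+02  1.47791059e-01 -1.77724872e+02]
[420.43986989 333.77864563]
[555.93274721 338.69088705]
```

View pics/w8.png

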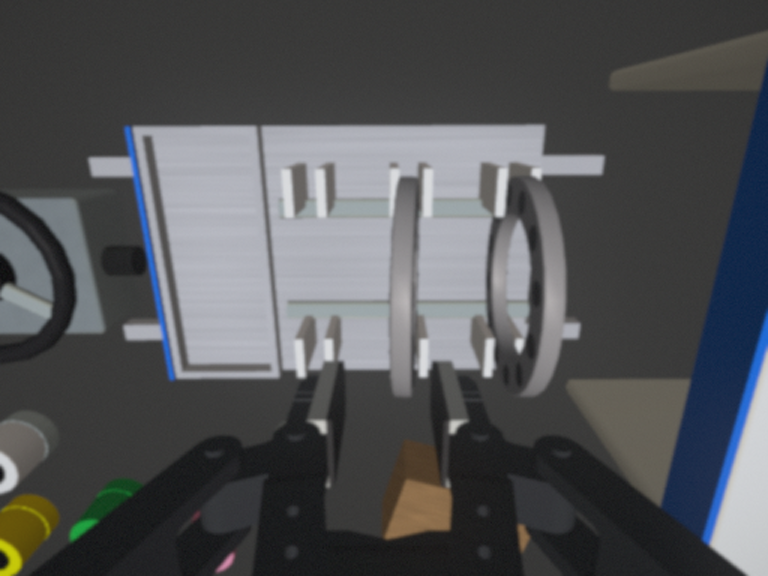

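Ring2 still stands in its slot, at (402,300) in the 1.5x view, so y≈0.178. Ring3 is at y≈0.241. I'll shift +8 mm in y and go down.

```bash
python3 -m handwheel '[[0,0,0,0,8,0,0.35],[0,0,0,0,0,0,0.35],[0,0,0,0,0,-30,0.35],[0,0,0,0,0,-26,0.35],[0,0,0,0,0,0,0.35],[0,0,0,0,0,0,0],[0,0,0,0,0,0,0],[0,0,0,0,0,0,0],[0,0,0,0,0,0,0],[0,0,0,0,0,0,0]]' 50
```

```text
time_s: 25.05
eef_pos: [0.5004, 0.1799, 0.0931]
eef_rot: [179.9, 0.1, -177.6]
contact_force: [-0.8, 2.7, 2.1]
width: 0.009
finger_force: 51.7
```

```bash
python3 -m handwheel '[[0,0,0,0,0,30,0],[0,0,0,0,0,40,0],[0,0,0,0,0,40,0],[0,0,0,0,0,40,0],[0,0,0,0,0,4,0],[0,0,1.2,0,-35,0,0],[0,0,1.3,-2,-40,0,0],[0,0,0,-2,-40,0,0],[0,0,0,-2,-40,0,0],[0,0,0,-2,-40,0,0],[0,0,0,-2,-40,0,0],[0,0,0,-2,-40,0,0],[0,0,0,-2,-40,0,0],[0,0,0,-2,-30,0,0],[0,0,0,0,0,0,0]]'
```

```text
time_s: 26.55
eef_pos: [0.4829, -0.1692, 0.2444]
eef_rot: [-180.0, -0.2, -175.4]
contact_force: [-0.5, -0.4, -1.2]
width: 0.0083
finger_force: 51.2
```

```bash
python3 -m handwheel '[[0,0,0,2,-35,0,0],[0,0,0,2,-35,0,0],[0,0,0,2,-35,0,0],[0,0,0,2,-35,0,0],[0,0,0,2,-30,0,0],[0,0,0,0,-11,0,0],[0,0,0,0,0,0,0],[0,0,0,0,0,0,0]]'
```

```text
time_s: 27.35
eef_pos: [0.4941, -0.3454, 0.2457]
eef_rot: [179.9, -0.0, -175.1]
contact_force: [0.5, -0.5, -1.1]
width: 0.0088
finger_force: 51.2
```

```bash
python3 -m handwheel '[[0,0,0,0,-4,-15,0],[0,0,0,0,0,-15,0],[0,0,0,0,0,-11,0],[0,0,0,0,0,0,0],[0,0,0,0,0,0,0]]'
```

```text
time_s: 27.85
eef_pos: [0.4939, -0.3498, 0.2046]
eef_rot: [180.0, -0.0, -175.1]
contact_force: [0.2, 0.4, -1.1]
width: 0.0083
finger_force: 51.4
```

```bash
python3 -m handwheel '[[0,0,0,0,0,0,0.3],[0,0,0,0,0,0,0.3],[0,0,0,0,0,0,0.3],[0,0,0,0,0,15,0.3],[0,0,0,0,0,40,0.3],[0,0,0,0,0,40,0.3],[0,0,0,0,40,0,0.3],[0,0,-1.2,0,40,0,0.3],[0,0,-1.3,0,40,0,0.3],[0,0,0,0,40,0,0.3],[0,0,0,0,40,0,0.3],[0,0,0,0,40,0,0.3],[0,0,0,0,40,0,0.3],[0,0,0,0,40,0,0.3],[0,0,0,0,40,0,0.3],[0,0,0,0,40,0,0.3],[0,0,0,0,40,0,0.3],[0,0,0,0,40,0,0.3],[0,0,0,0,40,0,0.3],[0,0,0,0,0,0,0.3]]'
```

```text
time_s: 29.85
eef_pos: [0.4933, 0.1735, 0.2997]
eef_rot: [179.9, -0.0, -177.3]
contact_force: [0.2, 0.1, -0.2]
width: 0.0255
finger_force: 0.0
```

```bash
python3 -m handwheel '[[0,0,0,4,40,0,0.35],[0,0,0,0,30,-30,0.35],[0,0,0,0,0,-40,0.35],[0,0,0,0,0,-40,0.35],[0,0,0,0,0,-30,0.35],[0,0,0,0,0,0,0.35],[0,0,0,0,0,0,0.35]]'
python3 - <<'E'
from h import *
o=arm.get_obs();print(o['eef_pos']);snap('wrist','w9.png')
u,v=w2pix('wrist',[.498,.242,.146],o);print(u,v)
im=cv2.imread('pics/raw_w9.png').astype(int);print([tuple(im[int(v),c]) [0] for c in range(int(u)-40,int(u)+40,3)])
snap('top','t9.png',crop=(330,160,450,260),scale=6)
E
```

```text
time_s: 30.55
eef_pos: [0.4981, 0.2389, 0.1609]
eef_rot: [-180.0, 0.0, -177.7]
contact_force: [-0.3, 0.3, 1.7]
width: 0.0297
finger_force: 0.0
[0.49810796 0.23885586 0.16085285]
260.9458669750619 216.1606032660379
[np.int64(169), np.int64(178), np.int64(177), np.int64(178), np.int64(177), np.int64(176), np.int64(175), np.int64(175), np.int64(174), np.int64(172), np.int64(120), np.int64(109), np.int64(125), np.int64(146), np.int64(149), np.int64(150), np.int64(144), np.int64(114), np.int64(170), np.int64(173), np.int64(172), np.int64(174), np.int64(177), np.int64(178), np.int64(178), np.int64(178), np.int64(178)]
```

```bash
python3 -m handwheel '[[0,0,0,0,4,-30,0.35],[0,0,0,0,0,-37,0.35],[0,0,0,0,0,0,0.35],[0,0,0,0,0,0,0.35],[0,0,0,0,0,0,0],[0,0,0,0,0,0,0],[0,0,0,0,0,0,0],[0,0,0,0,0,0,0],[0,0,0,0,0,0,0]]' 50
```

```text
time_s: 31.55
eef_pos: [0.4996, 0.2438, 0.0966]
eef_rot: [179.9, 0.3, -177.7]
contact_force: [0.9, -0.4, 7.1]
width: 0.0085
finger_force: 50.6
```

```bash
python3 -m handwheel '[[0,0,0,0,-3,30,0],[0,0,0,0,0,40,0],[0,0,0,0,0,40,0],[0,0,0,0,0,40,0],[0,0,0,0,0,4,0],[0,0,1.2,0,-40,0,0],[0,0,1.3,-2,-40,0,0],[0,0,0,-2,-40,0,0],[0,0,0,-2,-40,0,0],[0,0,0,-2,-40,0,0],[0,0,0,-2,-40,0,0],[0,0,0,-2,-40,0,0],[0,0,0,-2,-40,0,0],[0,0,0,-2,-40,0,0],[0,0,0,-1,-40,0,0],[0,0,0,0,0,0,0]]'
```

```text
time_s: 33.15
eef_pos: [0.4801, -0.1637, 0.2463]
eef_rot: [-179.9, -0.1, -175.5]
contact_force: [-0.8, 0.8, -0.7]
width: 0.0082
finger_force: 49.6
```

```bash
python3 -m handwheel '[[0,0,0,2,-35,0,0],[0,0,0,3,-35,0,0],[0,0,0,3,-35,0,0],[0,0,0,2,-34,0,0],[0,0,0,0,0,0,0],[0,0,0,0,0,-15,0],[0,0,0,0,0,-12,0],[0,0,0,0,0,0,0]]'
```

```text
time_s: 33.95
eef_pos: [0.4904, -0.2971, 0.2175]
eef_rot: [179.8, -0.2, -175.1]
contact_force: [-0.0, 0.9, -0.5]
width: 0.0085
finger_force: 49.6
```

```bash
python3 -m handwheel '[[0,0,0,0,-3,-12,0],[0,0,0,0,0,0,0],[0,0,0,0,0,0,0]]'
```

```text
time_s: 34.25
eef_pos: [0.4908, -0.3013, 0.2081]
eef_rot: [180.0, -0.0, -175.1]
contact_force: [0.3, 0.5, -1.4]
width: 0.0083
finger_force: 49.7
```

```bash
python3 -m handwheel '[[0,0,0,0,0,0,0.3],[0,0,0,0,0,0,0.3],[0,0,0,0,0,0,0.3],[0,0,0,0,0,15,0.3],[0,0,0,0,0,40,0.3],[0,0,0,0,0,40,0.3],[0,0,0,0,40,0,0.7],[0,0,-1.2,30,40,0,0.7],[0,0,-1.3,30,40,0,0.7],[0,0,0,30,30,-30,0.7],[0,0,0,20,10,-30,0.7],[0,0,0,0,0,0,0.7],[0,0,0,0,0,0,0.7]]'
python3 - <<'E'
from h import *
o=arm.get_obs();print(o['eef_pos'],o['eef_rot']);snap('wrist','w10.png');snap('top','t10.png');snap('scene','s10.png')
im=cv2.imread('pics/raw_t10.png');hsv=cv2.cvtColor(im,cv2.COLOR_BGR2HSV)
m=((hsv[:,:,1]<40)&(hsv[:,:,2]>150)).astype('uint8');n,l,s,c=cv2.connectedComponentsWithStats(m)
for i in range(1,n):
  if 40<s[i,4]<900 and 230<c[i][0]<400: print(s[i],c[i],pix2w('top',*c[i],.046)) 
sc=cv2.imread('pics/raw_s10.png')[150:300,60:310];sc=cv2.resize(sc,None,fx=2,fy=2,interpolation=2)
w=cv2.imread('pics/raw_w10.png')[0:300,:];cv2.imwrite('pics/c10.png',np.vstack([np.pad(sc,((0,0),(0,12),(0,0))),w]))
E
```

```text
time_s: 35.55
eef_pos: [0.5994, -0.1425, 0.2433]
eef_rot: [180.0, -0.1, -177.6]
contact_force: [-0.2, -0.3, -0.1]
width: 0.0599
finger_force: 0.0
[ 0.59941315 -0.14245182  0.24331474] [ 1.79975464e+02 -1.38132535e-01 -1.77603142e+02]
[241 154  14  14 119] [247.66386555 160.92436975] [0.66678205 0.09955574 0.046     ]
[316 155  18  30 266] [323.7518797  169.07142857] [ 0.64770957 -0.15144138  0.046     ]
[343 154  20   8  81] [352.18518519 157.97530864] [ 0.68819332 -0.24529158  0.046     ]
[309 157   6  12  47] [311.36170213 162.76595745] [ 0.66754401 -0.11034287  0.046     ]
[362 171  17  29 259] [369.8957529  184.59073359] [ 0.60082032 -0.30351724  0.046     ]
[289 198  18  11  91] [296.84615385 202.49450549] [ 0.53408575 -0.06478788  0.046     ]
[387 205  14  17 118] [394.1440678  213.05084746] [ 0.5094765  -0.38209522  0.046     ]
[248 338  20  17 192] [258.36458333 346.02083333] [0.08173577 0.04675853 0.046     ]
```

View pics/c10.png

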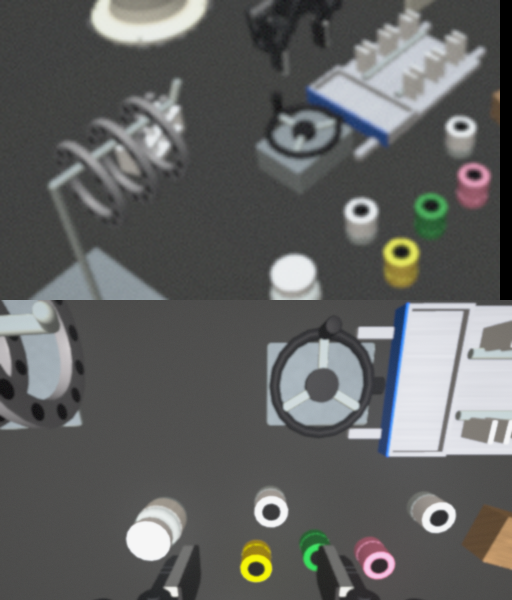

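All three rings hang on the bar, the carriage is out, and both white adapters are still standing, with wrist-view bores at (271,212) and (440,218). This was my last picture, so from here I work from numbers.

```bash
cat > det.py <<'E'
from h import *
def rims(o,im,z=.046):
    hsv=cv2.cvtColor(im,cv2.COLOR_BGR2HSV);white=((hsv[:,:,1]<45)&(hsv[:,:,2]>175)).astype('uint8')
    n,l,s,c=cv2.connectedComponentsWithStats((hsv[:,:,2]<60).astype('uint8'))
    out=[]
    for i in range(1,n):
        if 60<s[i,4]<1500 and .6<s[i,2]/s[i,3]<1.8:
            d=cv2.dilate((l==i).astype('uint8'),np.ones((9,9)))-(l==i).astype('uint8')
            f=white[d>0].mean()
            if f>.6: out.append((c[i].round(1),s[i,4],round(float(f),2),pix2w('wrist',*c[i],z,o).round(4)))
    return out
E
python3 - <<'E'
from det import *
o=arm.get_obs();im=cv2.imread('pics/raw_w10.png')
for r in rims(o,im): print(r)
for u,v in((271,212),(440,218)): print(pix2w('wrist',u,v,.046))
for u,v in((404,4),(388,155),(468,8),(443,152)): print(pix2w('wrist',u,v,.036))
E
```

```text
(array([438.8, 217.8]), np.int32(155), 0.68, array([0.6734, 0.1025, 0.046 ]))
[ 0.67408298 -0.12281448  0.046     ]
[0.67364926 0.10424405 0.046     ]
[0.42440003 0.01106258 0.036     ]
[0.59310153 0.02360853 0.036     ]
[0.42547344 0.08249584 0.036     ]
[0.58642563 0.09313624 0.036     ]
```

```bash
python3 -m handwheel '[[0,0,0,30,9,-30,0.8],[0,0,0,30,9,-40,0.8],[0,0,0,14,0,-40,0.8],[0,0,0,0,0,-30,0.8],[0,0,0,0,0,-30,0.8],[0,0,0,0,0,0,0.8]]'
python3 - <<'E'
from det import *
o=arm.get_obs();print(o['eef_pos'],o['eef_rot']);snap('wrist','w11.png');im=cv2.imread('pics/raw_w11.png')
for r in rims(o,im): print(r)
print(w2pix('wrist',[.674,-.123,.046]))
E
```

```text
time_s: 36.3
eef_pos: [0.6708, -0.1253, 0.0705]
eef_rot: [179.9, -0.4, -177.7]
contact_force: [-0.3, -0.5, -0.1]
width: 0.0686
finger_force: 0.0
[ 0.67080304 -0.12534126  0.07047922] [ 179.89769455   -0.39537568 -177.71959054]
(np.float64(259.7818794094939), np.float64(211.58686220552678))
```

Run:
```python
from det import *
im=cv2.imread('pics/raw_w11.png');g=im[:,:,1].astype(int)
print('row212',g[212,180:340:5]);print('col258',g[150:290:5,258])
hsv=cv2.cvtColor(im,cv2.COLOR_BGR2HSV);m=((hsv[:,:,1]<50)&(hsv[:,:,2]>170)).astype('uint8');n,l,s,c=cv2.connectedComponentsWithStats(m)
for i in range(1,n):
  if s[i,4]>150: print(s[i],c[i])
```

```text
row212 [ 83  83  83  83  85  84  86  85  88  89 101 246 246 113  70  72  69  70
  72  72 221 246 245  93  91  91  88  89  87  87  84  83]
col258 [ 86  85  86 100 170 154 171 246 246 122  72  72  73  70  69  81 246 246
  93  92  91  91  90 110 129 183 127 126]
[253   0  40  33 886] [267.24040632  18.19638826]
[ 302    0  120   30 2474] [360.97089733  11.50363783]
[ 488    0   24  104 1378] [503.16400581  66.49709724]
[432   4  24  24 259] [445.65637066  19.31274131]
[ 404   57   62   18 1063] [434.14111007  65.48918156]
[ 232  180   61   58 1905] [261.76220472 207.76377953]
[  18  199   83   74 2850] [ 67.65649123 228.13684211]
[   0  229   62   76 3784] [ 26.5134778  268.65433404]
[432 284  41  17 229] [449.2139738  290.10043668]
```

```bash
python3 -m handwheel '[[0,0,0,1,4,-30,0.8],[0,0,0,0,0,-30,0.8],[0,0,0,0,0,-32,0.8],[0,0,0,0,0,0,0.8],[0,0,0,0,0,0,0],[0,0,0,0,0,0,0],[0,0,0,0,0,0,0],[0,0,0,0,0,0,0]]' 50
```

```text
time_s: 37.15
eef_pos: [0.6768, -0.1216, -0.0123]
eef_rot: [-179.9, 0.4, -177.7]
contact_force: [-0.0, -0.3, 6.9]
width: 0.0425
finger_force: 51.6
```

```bash
python3 -m handwheel '[[0,0,0,0,0,30,0],[0,0,0,0,0,40,0],[0,0,0,0,0,40,0],[0,0,0,-25,35,10,0],[0,0,0,-30,40,0,0],[0,0,0,-30,40,0,0],[0,0,0,-25,40,0,0],[0,0,0,-20,22,0,0],[0,0,0,0,0,-40,0],[0,0,0,0,0,0,0],[0,0,0,0,0,0,0]]'
```

```text
time_s: 38.25
eef_pos: [0.544, 0.056, 0.0633]
eef_rot: [-180.0, -0.1, -177.6]
contact_force: [0.1, -0.3, -1.2]
width: 0.0425
finger_force: 51.3
```

```bash
python3 -m handwheel '[[0,0,0,-2,0,-25,0],[0,0,0,0,0,-15,0],[0,0,0,0,0,-6,0],[0,0,0,0,0,0,0],[0,0,0,0,0,0,0]]'
```

```text
time_s: 38.75
eef_pos: [0.5429, 0.056, 0.0178]
eef_rot: [-180.0, 0.1, -177.7]
contact_force: [0.1, -0.3, -1.1]
width: 0.0426
finger_force: 51.3
```

```bash
python3 -m handwheel '[[0,0,0,0,0,-3,0],[0,0,0,0,0,0,0]]'
```

```text
time_s: 38.95
eef_pos: [0.5426, 0.0562, 0.0142]
eef_rot: [-180.0, 0.0, -177.6]
contact_force: [0.1, 0.2, -1.0]
width: 0.0423
finger_force: 51.3
```

```bash
python3 -m handwheel '[[0,0,0,0,0,-3,0],[0,0,0,0,0,0,0]]'
```

```text
time_s: 39.15
eef_pos: [0.5427, 0.0563, 0.0116]
eef_rot: [-180.0, 0.1, -177.6]
contact_force: [-1.0, -0.5, 2.4]
width: 0.0427
finger_force: 51.5
```

```bash
python3 -m handwheel '[[0,0,0,0,0,0,0.65],[0,0,0,0,0,0,0.65],[0,0,0,0,0,0,0.65],[0,0,0,0,0,30,0.65],[0,0,0,0,0,45,0.65],[0,0,0,30,10,45,0.8],[0,0,0,35,10,0,0.8],[0,0,0,35,10,0,0.8],[0,0,0,30,10,-40,0.8],[0,0,0,0,6,-30,0.8],[0,0,0,0,0,0,0.8],[0,0,0,0,0,0,0.8]]'
python3 - <<'E'
from det import *
o=arm.get_obs();print(o['eef_pos'],o['eef_rot']);snap('wrist','w12.png');im=cv2.imread('pics/raw_w12.png')
hsv=cv2.cvtColor(im,cv2.COLOR_BGR2HSV);m=((hsv[:,:,1]<50)&(hsv[:,:,2]>170)).astype('uint8');n,l,s,c=cv2.connectedComponentsWithStats(m)
for i in range(1,n):
  if s[i,4]>150: print(s[i],c[i],pix2w('wrist',s[i,0]+s[i,2]/2,s[i,1]+s[i,3]/2,.046,o))
E
```

```text
time_s: 40.35
eef_pos: [0.6684, 0.101, 0.0572]
eef_rot: [-180.0, -0.1, -177.6]
contact_force: [-0.5, 0.6, 1.3]
width: 0.0684
finger_force: 0.0
[0.6683696  0.10098342 0.05720644] [-1.79981202e+02 -1.04989663e-01 -1.77626571e+02]
[  125     0   387    93 26534] [302.62516017  51.77719153] [0.56213933 0.13172182 0.046     ]
[421   0  19  46 564] [429.53900709  22.24113475] [0.54795376 0.19182948 0.046     ]
[ 76  43  49  20 925] [100.27135135  52.49189189] [0.57051   0.0091147 0.046    ]
[ 226  188   65   61 2085] [257.8705036  217.06378897] [0.66843536 0.10246117 0.046     ]
```

```bash
python3 -m handwheel '[[0,0,0,1,1,-30,0.8],[0,0,0,0,0,-30,0.8],[0,0,0,0,0,-11,0.8],[0,0,0,0,0,0,0.8],[0,0,0,0,0,0,0],[0,0,0,0,0,0,0],[0,0,0,0,0,0,0],[0,0,0,0,0,0,0]]' 50
```

```text
time_s: 41.2
eef_pos: [0.6719, 0.1022, -0.0099]
eef_rot: [180.0, 0.3, -177.6]
contact_force: [-0.4, 0.9, 6.5]
width: 0.0421
finger_force: 51.7
```

```bash
python3 -m handwheel '[[0,0,0,0,0,30,0],[0,0,0,0,0,40,0],[0,0,0,0,0,40,0],[0,0,0,-40,-10,10,0],[0,0,0,-40,-10,0,0],[0,0,0,-40,-10,0,0],[0,0,0,-40,-10,0,0],[0,0,0,-38,-9,0,0],[0,0,0,0,0,-40,0],[0,0,0,0,0,0,0],[0,0,0,0,0,0,0]]'
```

```text
time_s: 42.3
eef_pos: [0.4716, 0.0531, 0.0666]
eef_rot: [180.0, -0.1, -177.6]
contact_force: [0.8, 0.7, -1.4]
width: 0.0422
finger_force: 51.3
```

Expected contact z is −0.0099 + 0.024 ≈ 0.014.

```bash
python3 -m handwheel '[[0,0,0,0,1,-25,0],[0,0,0,0,0,-20,0],[0,0,0,0,0,-5,0],[0,0,0,0,0,0,0],[0,0,0,0,0,0,0]]'
```

```text
time_s: 42.8
eef_pos: [0.4732, 0.0542, 0.0182]
eef_rot: [-180.0, 0.1, -177.6]
contact_force: [-0.2, -0.4, -1.0]
width: 0.0422
finger_force: 51.3
```

```bash
python3 -m handwheel '[[0,0,0,0,0,-4,0],[0,0,0,0,0,0,0]]'
```

```text
time_s: 43.0
eef_pos: [0.4734, 0.0542, 0.0141]
eef_rot: [-180.0, 0.2, -177.6]
contact_force: [2.1, 0.2, 2.3]
width: 0.0423
finger_force: 51.6
```

```bash
python3 -m handwheel '[[0,0,0,0,0,0,0.65],[0,0,0,0,0,0,0.65],[0,0,0,0,0,0,0.65],[0,0,0,0,0,30,0.65],[0,0,0,0,0,45,0.65],[0,0,0,10,-20,45,0.5],[0,0,0,10,-30,40,0.5],[0,0,0,10,-40,0,0.5],[0,0,0,0,0,0,0.5]]'
python3 - <<'E'
from det import *
o=arm.get_obs();print(o['eef_pos'],o['eef_rot']);snap('wrist','w13.png');im=cv2.imread('pics/raw_w13.png')
hsv=cv2.cvtColor(im,cv2.COLOR_BGR2HSV)
n,l,s,c=cv2.connectedComponentsWithStats((hsv[:,:,2]<75).astype('uint8'))
for i in range(1,n):
  if 50<s[i,4]<3000: print(s[i],c[i],'z.07',pix2w('wrist',*c[i],.07,o),'z.107',pix2w('wrist',*c[i],.107,o)[:2])
snap('scene','s13.png');snap('top','t13.png')
for n_ in('scene','top'):
  for p in ([.5427,.0563,.07],[.4734,.0542,.07]): print(n_,w2pix(n_,p))
for p in ([.5427,.0563,.07],[.4734,.0542,.07],[.458,-.08,.107]): print('wrist',w2pix('wrist',p,o))
im=cv2.imread('pics/raw_t13.png');hsv=cv2.cvtColor(im,cv2.COLOR_BGR2HSV)
n,l,s,c=cv2.connectedComponentsWithStats(((hsv[:,:,1]<50)&(hsv[:,:,2]>150)).astype('uint8'))
for i in range(1,n):
  if s[i,4]>40 and 230<c[i][0]<330 and c[i][1]<250: print('top white',s[i],c[i])
E
```

```text
time_s: 43.9
eef_pos: [0.5029, -0.0391, 0.1729]
eef_rot: [-179.9, 0.1, -177.9]
contact_force: [-1.4, 1.0, -1.1]
width: 0.0426
finger_force: 0.0
[ 0.50290136 -0.03905877  0.17285647] [-1.79866902e+02  1.44726393e-01 -1.77897177e+02]
[   0    0   36  100 1474] [10.21166893 51.05020353] z.07 [ 0.39904845 -0.24927907  0.07      ] z.107 [ 0.40165505 -0.2217578 ]
[281 164  17  19 295] [289.35254237 173.32542373] z.07 [ 0.49606386 -0.00880475  0.07      ] z.107 [ 0.48589246 -0.0129566 ]
[203 167  34  34 883] [220.05775764 183.55379388] z.07 [ 0.50867038 -0.07443434  0.07      ] z.107 [ 0.49683856 -0.06994205]
[343 215  20  10  95] [352.2        219.96842105] z.07 [0.5418547  0.05719508 0.07      ] z.107 [0.52565214 0.04435032]
[201 241  19  85 857] [210.70128355 279.90898483] z.07 [ 0.61763557 -0.08495699  0.07      ] z.107 [ 0.59145183 -0.07907875]
[298 242  18  80 802] [305.56359102 278.94763092] z.07 [0.6125102  0.01673326 0.07      ] z.107 [0.58700153 0.00921777]
scene (np.float64(249.90936470387763), np.float64(195.8343527565155))
scene (np.float64(233.39931719914472), np.float64(186.68300256973384))
top (np.float64(259.80696764575), np.float64(197.67612489780805))
top (np.float64(259.82238201821883), np.float64(219.2838148071931))
wrist (np.float64(351.19374142568455), np.float64(220.708634640754))
wrist (np.float64(359.1127546441015), np.float64(152.1229566268658))
wrist (np.float64(207.11183782042235), np.float64(136.23061070247746))
top white [    0     0   512    94 43634] [264.49129119  42.26953752]
top white [262 133  14  13  75] [268.50666667 139.49333333]
top white [ 277  164   59   47 2056] [306.17655642 187.51945525]
top white [ 182  186  103   53 4182] [234.19392635 212.77977044]
top white [294 210  21  13 125] [304.792 217.128]
top white [315 216  13  29 245] [321.02040816 230.10204082]
```

Run:
```python
import cv2,numpy as np
g=cv2.imread('pics/raw_w13.png')[:,:,1]
print(g[120:184:4,335:387:4])
print('B');print(g[196:246:4,325:380:4])
t=cv2.imread('pics/raw_t13.png')[:,:,1];print('top');print(t[186:232:2,250:272:2])
```

```text
[[226 225 219 209 208 221 226 226 226 226 226 202 140]
 [223 154 154 159 152 154 171 212 228 229 229 185 162]
 [133 167 147 151 179 233 244 244 244 238 228 161 184]
 [151 144 148 222 245 245 245 245 245 245 245 161 201]
 [140 144 232 245 245 244 220 207 239 245 245 243 219]
 [137 172 245 245 232  90  78  80  80 187 245 245 236]
 [136 240 245 243  88  81  80  79  79  80 240 245 241]
 [136 244 245 204  79  80  79  80  78  76 218 245 243]
 [139 245 245 173  80  80  79  78  79  77 238 245 239]
 [138 244 245 224  80  79  79  78  80 126 245 245 232]
 [213 230 245 245 155  79  79  79 123 244 245 242 227]
 [228 216 244 245 245 240 233 238 245 245 241 208 227]
 [229 230 225 244 246 245 245 245 245 243 139 218 227]
 [229 229 229 228 233 236 238 237 230 227 126 223 226]
 [231 231 231 231 230 230 230 229 229 225 124 226 227]
 [229 222 218 222 229 229 229 228 228 222 132 227 226]]
B
[[125 146 145 149 155 194 238 244 243 237 207 222 132 229]
 [146 139 144 159 240 245 245 245 245 245 245 227 147 229]
 [158 136 150 243 245 245 218 146 169 240 245 245 209 229]
 [150 135 216 245 245 117  72  73  74  7
[... 936 characters left out ...]
 186 198 197 114  69 104 186 205 184 157]
 [187 185 183 204 194 169 183 206 191 184 154]
 [185 187 178 169 193 199 197 179 180 186 155]
 [186 186 185 173 155 154 162 175 188 186 172]
 [187 186 186 186 186 187 187 189 187 188 182]
 [185 186 187 187 187 188 189 188 186 186 183]
 [185 186 185 187 192 205 202 191 185 186 181]
 [185 186 188 203 204 200 205 208 194 186 178]
 [187 189 202 203 138  99 128 191 201 184 176]
 [185 188 207 191  91  65  74 170 209 190 176]
 [186 188 199 195 108  68  88 178 209 189 173]
 [186 186 187 207 180 150 174 205 200 188 177]
 [186 187 180 184 202 207 205 197 182 187 181]
 [187 188 187 176 167 171 167 178 186 185 178]
 [184 185 185 185 184 185 184 186 188 184 179]]
```

Both adapters stand in the tray, with bores at (0.542,0.057) and (0.473,0.054). Now I'll go back to the handle, confirming its position from the earlier wrist frame.

```bash
python3 - <<'E'
from h import *
o={'eef_pos':[.5994,-.1425,.2433],'eef_rot':[179.976,-.138,-177.603]}
print(pix2w('wrist',332,25,.107,o))
g=cv2.imread('pics/raw_w13.png')[:,:,1];print(w2pix('wrist',[.4585,-.079,.107]));print(g[112:160:4,170:250:5])
E
python3 -m handwheel '[[0,0,0,-22,-20,0,0.5],[0,0,0,-22,-20,0,0.5],[0,0,0,0,0,-30,0.5],[0,0,0,0,0,0,0.5],[0,0,0,0,0,0,0.5]]'
```

```text
[ 0.45962721 -0.07967495  0.107     ]
(np.float64(202.7739975873156), np.float64(139.3301540712567))
[[ 78  79  80  78  80  80  80  81  80  80  81  80  80  81  81  80]
 [ 78  79  80  80  79  80  81  81  79  80  81  81  82  78  80  81]
 [ 80  79  81  80  81  80  81  79  80  80  82  80  80  81  81  81]
 [ 80  80  80  80  81  80  80  77  63  41  55  68  76  79  81  82]
 [ 80  81  81  82  82  63  51  50  60  40  40  54  54  51  64  83]
 [ 91  96  95  91  55  57  64  69  77  78  42  64  74  74  58  53]
 [148 149 118  52  61  64  56  68  72  74  49  64  59  60  73  67]
 [179 172  57  63  61  54 105  64  67  68 155 172 173 137  60  63]
 [178  76  60  57  70 161 177 106  65  92 214 175 177 176 167 103]
 [124  58  60  57 175 181 177 177 172 215 216 175 178 177 173 173]
 [ 56  61  55 160 182 180 181 178 180 216 217 174 176 177 175 177]
 [ 58  55 122 181 181 180 182 180 181 216 217 172 174 174 175 175]]
time_s: 44.55
eef_pos: [0.4571, -0.0741, 0.1408]
eef_rot: [179.9, -0.1, -177.6]
contact_force: [-0.4, 0.6, -1.1]
width: 0.0428
finger_force: 0.0
```

```bash
python3 -m handwheel '[[0,0,0,1,-4,-30,0.5],[0,0,0,0,0,-30,0.5],[0,0,0,0,0,-29,0.5],[0,0,0,0,0,0,0.5],[0,0,0,0,0,0,0],[0,0,0,0,0,0,0],[0,0,0,0,0,0,0],[0,0,0,0,0,0,0],[0,0,0,0,0,0,0]]' 50
```

```text
time_s: 45.45
eef_pos: [0.4602, -0.0793, 0.0552]
eef_rot: [-180.0, 0.2, -177.6]
contact_force: [-0.5, 0.4, 7.0]
width: 0.0135
finger_force: 48.9
```

```bash
python3 -c "
import numpy as np
a=np.radians(184-20*np.arange(19));p=np.round(52*np.c_[np.cos(a),np.sin(a)]);print(np.diff(p,axis=0).astype(int).tolist())"
```

```text
[[2, 18], [8, 17], [13, 12], [16, 7], [18, 2], [18, -5], [14, -11], [11, -15], [4, -17], [-2, -18], [-8, -17], [-13, -12], [-16, -7], [-18, -2], [-18, 5], [-14, 11], [-11, 15], [-4, 17]]
```

```bash
python3 -m handwheel '[[0,0,0,2,18,0,0],[0,0,0,8,17,0,0],[0,0,0,13,12,0,0],[0,0,0,16,7,0,0],[0,0,0,18,2,0,0],[0,0,0,18,-5,0,0],[0,0,0,14,-11,0,0],[0,0,0,11,-15,0,0],[0,0,0,4,-17,0,0]]'
```

```text
time_s: 46.35
eef_pos: [0.5641, -0.0718, 0.0551]
eef_rot: [-180.0, 0.1, -177.6]
contact_force: [-8.1, 1.1, 10.2]
width: 0.0136
finger_force: 49.9
```

```bash
python3 -m handwheel '[[0,0,0,-2,-18,0,0],[0,0,0,-8,-17,0,0],[0,0,0,-13,-12,0,0],[0,0,0,-16,-7,0,0],[0,0,0,-18,-2,0,0],[0,0,0,-18,5,0,0],[0,0,0,-14,11,0,0],[0,0,0,-11,15,0,0],[0,0,0,-4,17,0,0]]'
```

```text
time_s: 47.25
eef_pos: [0.46, -0.0798, 0.0552]
eef_rot: [-179.9, 0.3, -177.7]
contact_force: [8.9, -0.9, 2.4]
width: 0.0138
finger_force: 49.6
```

```bash
python3 -m handwheel '[[0,0,0,2,18,0,0],[0,0,0,8,17,0,0],[0,0,0,13,12,0,0],[0,0,0,16,7,0,0],[0,0,0,18,2,0,0],[0,0,0,18,-5,0,0],[0,0,0,14,-11,0,0],[0,0,0,11,-15,0,0],[0,0,0,4,-17,0,0],[0,0,0,-2,-18,0,0],[0,0,0,-8,-17,0,0],[0,0,0,-13,-12,0,0],[0,0,0,-16,-7,0,0],[0,0,0,-18,-2,0,0],[0,0,0,-18,5,0,0],[0,0,0,-14,11,0,0],[0,0,0,-11,15,0,0],[0,0,0,-4,17,0,0]]'
```

```text
time_s: 49.05
eef_pos: [0.46, -0.0798, 0.0552]
eef_rot: [-179.9, 0.3, -177.7]
contact_force: [8.0, -1.0, 2.2]
width: 0.0137
finger_force: 49.8
```

```bash
python3 -m handwheel '[[0,0,0,2,18,0,0],[0,0,0,8,17,0,0],[0,0,0,13,12,0,0],[0,0,0,16,7,0,0],[0,0,0,18,2,0,0],[0,0,0,18,-5,0,0],[0,0,0,14,-11,0,0],[0,0,0,11,-15,0,0],[0,0,0,4,-17,0,0],[0,0,0,-2,-18,0,0],[0,0,0,-8,-17,0,0],[0,0,0,-13,-12,0,0],[0,0,0,-16,-7,0,0],[0,0,0,-18,-2,0,0],[0,0,0,-18,5,0,0],[0,0,0,-14,11,0,0],[0,0,0,-11,15,0,0],[0,0,0,-4,17,0,0]]'
```

```text
time_s: 50.85
eef_pos: [0.46, -0.0798, 0.0552]
eef_rot: [-179.9, 0.3, -177.7]
contact_force: [8.2, -0.5, 3.0]
width: 0.0134
finger_force: 50.0
```

Three turns are done. Now the last half turn.

```bash
python3 -m handwheel '[[0,0,0,2,18,0,0],[0,0,0,8,17,0,0],[0,0,0,13,12,0,0],[0,0,0,16,7,0,0],[0,0,0,18,2,0,0],[0,0,0,18,-5,0,0],[0,0,0,14,-11,0,0],[0,0,0,11,-15,0,0],[0,0,0,3,-8,0,0],[0,0,0,0,0,0,0]]'
```

```text
time_s: 51.85
eef_pos: [0.5627, -0.0642, 0.0552]
eef_rot: [-179.9, 0.1, -177.7]
contact_force: [-2.9, -1.8, 8.3]
width: 0.0139
finger_force: 50.5
```

```bash
python3 -m handwheel '[[0,0,0,1,-5,0,0],[0,0,0,0,0,0,0]]'
```

```text
time_s: 52.05
eef_pos: [0.5635, -0.0683, 0.0552]
eef_rot: [-179.9, 0.2, -177.7]
contact_force: [-2.0, -0.5, 7.0]
width: 0.0137
finger_force: 50.4
```

```bash
python3 -m handwheel '[[0,0,0,0,-6,0,0],[0,0,0,0,0,0,0]]'
```

```text
time_s: 52.25
eef_pos: [0.5641, -0.0741, 0.0552]
eef_rot: [-179.9, 0.2, -177.7]
contact_force: [-0.4, -1.4, 6.6]
width: 0.0134
finger_force: 50.4
```

```bash
python3 -m handwheel '[[0,0,0,0,-5,0,0],[0,0,0,0,0,0,0]]'
```

```text
time_s: 52.45
eef_pos: [0.5641, -0.0745, 0.0552]
eef_rot: [179.6, 0.2, -177.5]
contact_force: [0.5, 13.0, 7.6]
width: 0.0136
finger_force: 50.8
```

```bash
python3 -m handwheel '[[0,0,0,0,-3,0,0],[0,0,0,0,0,0,0]]'
```

```text
time_s: 52.65
eef_pos: [0.5641, -0.0746, 0.0551]
eef_rot: [179.4, 0.2, -177.4]
contact_force: [-0.8, 20.2, 9.0]
width: 0.0137
finger_force: 51.0
```

It's against the home stop. I'll relax, release, rise clear, and then check with numbers.

```bash
python3 -m handwheel '[[0,0,0,0,7,0,0],[0,0,0,0,0,0,0.5],[0,0,0,0,0,0,0.5],[0,0,0,0,0,0,0.5],[0,0,0,0,0,40,0.5],[0,0,0,0,0,50,0.5],[0,0,0,0,0,50,0.5],[0,0,0,-30,20,30,0.5],[0,0,0,-30,20,0,0.5],[0,0,0,-20,20,0,0.5],[0,0,0,0,0,0,0.5],[0,0,0,0,0,0,0.5]]'
python3 - <<'E'
from h import *
snap('scene','s14.png');snap('top','t14.png')
a=cv2.imread('pics/raw_s14.png').astype(int);b=cv2.imread('pics/raw_s10.png').astype(int);d=abs(a-b).sum(2)
print('hook region change px',(d[150:270,60:165]>60).sum())
t=cv2.imread('pics/raw_t14.png').astype(int);t0=cv2.imread('pics/raw_top0.png').astype(int)
print('top blue edge now/start', [np.where((x[:,:,0]-x[:,:,2])[200:230].mean(0)>40)[0].tolist() for x in(t,t0)])
d=abs(t-t0).sum(2)>90
n,l,s,c=cv2.connectedComponentsWithStats(d.astype('uint8'))
for i in range(1,n):
  if s[i,4]>25 and c[i][1]<280:print(s[i],c[i])
E
```

```text
time_s: 53.85
eef_pos: [0.4828, -0.0145, 0.2225]
eef_rot: [-180.0, 0.0, -177.6]
contact_force: [-0.1, 0.1, 0.0]
width: 0.0425
finger_force: 0.0
hook region change px 0
top blue edge now/start [[174, 175, 186, 187], [174, 175, 186, 187]]
[240 154  16  16 185] [247.67567568 161.35675676]
[308 156  16  16 187] [315.2513369  163.35294118]
[ 252  167   79  183 7794] [288.8255068  256.89863998]
[383 195   7  16  61] [385.96721311 202.98360656]
[386 195  18  39 307] [395.08469055 216.23778502]
[407 194  17  22 119] [413.47058824 201.8907563 ]
[377 203   4   8  30] [378.6 206.7]
[377 215   5  11  42] [379.23809524 219.69047619]
[408 215  12  18 111] [414.54054054 225.45045045]
```

Run:
```python
from h import *
g=cv2.imread('pics/raw_s14.png')[:,:,1];th=np.radians(2.4);s=.28*np.array([-np.sin(th),np.cos(th)])
for p in ([.542,.0572],[.4734,.0542]):
  q=np.array(p)+s
  for z in(.03,.07):
    u,v=map(int,w2pix('scene',[*q,z]));print(q,z,u,v);
  print(g[v-12:v+22:2,u-14:u+16:2])
```

```text
[0.53027482 0.33695439] 0.03 300 164
[0.53027482 0.33695439] 0.07 300 155
[[143 148 147 144 146 169 168 154 121  90  65  61  63  65  63]
 [186 171 151 146 150 186 188 175 180 177 143 112  79  65  65]
 [137 207 180 154 176 178 175 192 202 202 200 188 151 112  86]
 [147 217 198 177 179 181 195 205 206 206 204 196 165 151 138]
 [212 193 158 166 190 211 213 212 210 206 205 194 158 148 145]
 [163 146 143 179 222 201 156 170 211 215 203 191 153 148 145]
 [153 141 147 172 223 151  69  81 179 226 207 185 152 149 146]
 [150 145 181 175 204 213 193 200 219 204 177 174 154 149 144]
 [138 144 190 172 151 172 192 193 177 146 159 171 172 159 143]
 [153 181 206 173 143 153 159 156 149 142 141 157 177 186 160]
 [180 202 208 169 145 152 157 154 148 162 182 165 146 154 151]
 [105 151 186 158 138 148 154 151 137 169 202 204 190 171 153]
 [ 65  76 102 119 120 126 131 131 140 186 209 208 199 168 137]
 [ 63  63  65  68  80 108 134 166 192 205 206 195 159 123 125]
 [ 66  63  60  61  64  67  86 125 171 194 192 153 120 112 127]
 [ 65  64  65  63  64  65  65  70  87 124 133 115  99  93 126]
 [ 68  66  67  65 
[... 491 characters left out ...]
2 178]
 [124 128 150 178 223 161  72  72 168 218 170 173 179 172 194]
 [131 151 152 151 206 212 181 178 214 200 176 172 186 202 206]
 [156 148 154 166 151 179 192 190 179 149 158 191 220 212 208]
 [143 171 194 185 146 152 159 160 148 133 147 214 212 119  88]
 [164 200 206 181 146 152 155 158 146 153 170 201 217 151 123]
 [103 151 182 167 137 146 152 152 139 161 191 159 187 209 213]
 [ 66  75 101 120 121 124 132 133 138 180 192 149 149 165 168]
 [ 79  64  65  68  82 102 134 168 189 208 198 147 147 155 158]
 [150  87  63  63  64  66  86 126 170 199 195 140 149 156 158]
 [128  85  62  62  64  65  61  68  87 127 151 129 132 139 140]
 [ 85  72  66  67  64  62  61  64  63  67  81  97 113 128 141]]
```

Both adapters show upright at their expected places inside the hood, with the rims and bores where I predicted. I'm handing in.

```bash
python3 -c "
from station import arm
print(arm.job_done())"
```

```text
the job is handed in; nothing more can be done
None
```

The job is handed in (no verdict was returned): three rings hang on the hook, both adapters present stand upright in the tray, and the carriage is wound home at 54 s of the 210 s allowed.

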